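Close up the post press on a glued block of boards

TASK

Load and lock the little post press: first put the glued block of slotted bookboard down over the post onto the sprung bed, then the slotted wooden pressing board on top of it, and last the steel key with the two ears. Push the key down against the spring without forcing it, give it a quarter turn so that it is caught under the post's cross-bar, and let go, leaving the press clamped shut. Leave the other things on the bench where they are.

Things in the scene. Friction and masses are not known exactly. Their poses are not given: they have to be found in the camera images.
- press: Post press, fixed. Origin: centre of its underside on the bench, z up. Dark steel base 90 (x) x 160 (y) x 18 mm. A flat steel post, 10 mm thick in x, rises from it: 44 mm wide in y up to a shoulder 50 mm above the bench, 30 mm wide to 70 mm, then a round neck 10 mm across, topped by a level cross-bar: round, 10 mm in diameter, 30 mm long along y, underside 86 mm, top 96 mm above the bench.
- press_axis (a point): Point 96 mm above the centre of the press's base, level with the top of the cross-bar; axes as the press. The post stands central in y, but it has been clamped anywhere up to 8 mm to either side of this point along the press's x, and that offset is not measured: see it or feel for it. The post does not move in use.
- bed (a joint): Sprung bed round the post's foot, 44 (x) x 100 (y) mm, top 30 mm above the bench at rest: m pressed down, 0 at rest, 0.008 at its stop. It bears the parts without sinking; beyond their weight about 4 N start it, then 1.6 N a mm. From about 4 mm down (11 N) the key can turn; let go, it rises under the cross-bar and the bed stays about 4 mm down.
- block_center (a point): Centre of the glued block: grey-brown bookboard slab 50 (x) x 110 (y) x 30 (z) mm, 0.13 kg, lying flat, with a slot through its middle 14 mm wide in x and 48 mm long in y: the only part that passes the post's shoulder. Seated on the bed, its underside is 30 mm above the bench.
- platen_center (a point): Centre of the pressing board: pale wood 56 (x) x 130 (y) x 20 (z) mm, 0.11 kg, lying flat, with a slot through its middle 13 mm wide in x and 36 mm long in y. On the block its underside is 60 mm above the bench. A like board without slot also lies there and is not used.
- key_center (a point): Middle of the steel key, 18 mm above its underside (air, on the slot's axis). Plate 56 (x) x 76 (y) x 10 mm, slot through it 13 mm in x, 36 mm in y. Two ears 6 mm thick, 34 mm long in y, stand on it flush with its x sides (56 mm over their outer faces) to 36 mm above its underside: grip across them. 0.14 kg. On the pressing board, not pushed, its underside is 80 mm above the bench.
Mind the look-alikes: they are no part of the job. Of the things like the press, leave any that is green; of the rest the smaller one is meant.

How it is judged:
On the way, in this order (a step that is already met when the one before it is completed fails the run):
1. the bookboard block is down on the bed, over the post (horizontal distance between block_center and press_axis below 0.013 m and z of block_center in the frame of press between 0.03 and 0.049 m and angle between block_center's own z axis and vertical below 0.12 rad), for 0.2 s.
2. the pressing board is down on the block, over the post (all of step 1 and horizontal distance between platen_center and press_axis below 0.013 m and z of platen_center in the frame of press between 0.05 and 0.075 m and angle between platen_center's own z axis and vertical below 0.12 rad), for 0.2 s.
3. the key lies on the pressing board with the cross-bar in its slot (all of step 2 and horizontal distance between key_center and press_axis below 0.013 m and z of key_center in the frame of press between 0.085 and 0.102 m and angle between key_center's own z axis and vertical below 0.12 rad and angle between the y axis of key_center and the y axis of press, either way round below 0.3 rad), for 0.1 s.
At the end, for the whole second after the job is handed in: Over the post lie the block, then the pressing board (each within 13 mm of the press axis), then the key (within 24 mm), all level to 7 degrees and at rest; the key at least 66 degrees out of line with the cross-bar and caught under it, the bed held down more than 2 mm (all of step 2 and horizontal distance between key_center and press_axis below 0.024 m and z of key_center in the frame of press between 0.085 and 0.098 m and angle between key_center's own z axis and vertical below 0.12 rad and angle between the y axis of key_center and the y axis of press, either way round above 1.15 rad and value of joint bed above 0.002 m and linear speed of each of block, platen, key below 0.02 m/s); the robot touches nothing.
It fails at once if the press is forced: more than 70 N on it (contact force between press and anything else above 70 N).
It fails at once if another thing on the bench is shifted by more than 30 mm (distance of any of plain_board, glass_jar, paste_jar, brush, bone_folder, weight, rule from where it was at the start of the episode above 0.03 m).
It also fails if it takes over 72 s, if anything falls off the work surface, if the arm or the gripper's body presses on something with over 40 N, if the wrist force passes 120 N, or if a joint passes its speed limit or range.

ROBOT

A 6-joint arm with a two-finger parallel gripper is mounted at the origin on the work surface. World frame = base frame: x ahead of the robot, y to its left, z up, the work surface at z = 0. Lengths are in m, angles in rad, forces in N, time in s.
With the tool pointing down it reaches from about 0.3 to 0.75 m from the base axis. Payload 8.5 kg.
Tool frame: the origin (TCP) lies at the very end of the fingers, on their centre line; the grasp point (between the pads) lies 19 mm behind it (manip.grip_depth is the distance from the TCP to the grasp point, in m); y points along the fingers, z is the direction in which the jaws open and shut, and the axes are right-handed (so a half turn about y gives the same grasp; the last joint's range is limited). The gripper opens to 85 mm and grips with 20 to 120 N. Pads are 22 mm wide; open, the fingers measure 114 mm over their backs; the gripper's body (76 mm by 85 mm) begins 54 mm behind the grasp point. The pads swing forward as they close: fully open they stand 13 mm farther back than shut.
Start: joints at [-1.458, 0.381, 1.297, -0, 1.464, -0.215], TCP at [0.177, -0.521, 0.231] pointing down, gripper open.
Joint ranges: [-3.11, 3.11], [-0.89, 2.33], [0.22, 2.48], [-1.42, 4.56], [0.17, 2.85], [-2.88, 2.88]. Speed limits (rad/s): [2.39, 2.39, 3.14, 3.14, 3.14, 3.14].

INTERFACE

Orientations are given as a unit quaternion [x, y, z, w].
In Python, from rig import readout, eyes, finish_job, manip gives the robot as it stands.
- The arm moves only by the shell command python3 -m creep 'ROWS' [FORCE]. ROWS is JSON, a list of rows, each a list of 5 numbers: the opening, from 0 (shut) to 1 (fully open), then the shift along the tool's x, y, z in m, then the turn about the tool's y in degrees. In form: [[claw, tx, ty, tz, spin], ...]. A call has exactly 8 rows; each row is the pose to reach, as a shift and turn from the pose measured when the call began, along the tool's axes at that moment; what a row does not reach only later rows make up. A row lasts 1/12 s, in which the tool goes at most 41.7 mm and 7.16 degrees, less where a joint would pass 70% of its speed; a pose out of reach is approached as far as the arm can. A call with a gripper value outside its range is refused whole. The fingers move at their own pace and stop on an object; FORCE is the grip in N (left out, the last holds). Time passes only in rows, so rows that repeat a pose let the fingers close, or fill a call up. It gives the time, the measured TCP pose, the force and the opening at its end, in the units of the state.
- readout.get_obs(): the state, without advancing time (a new reading comes with each control period).
- eyes.read_camera(name): name is "side" or "top" or "wrist"; returns the picture (420x560x3 uint8, blue, green, red); there is no depth.
- eyes.camera_info(name): a dict with "fov_y" (degrees; the focal length in pixels is half the picture's height over the tangent of half this angle, whatever the lens; pixels are square), "cx", "cy" (the principal point, pixels), "distortion" ([k1, k2, p1, p2, k3] as OpenCV has them; the pictures are not rectified), "rvec" (rotation vector, rad) and "tvec" (3), from world to camera coordinates, as OpenCV has them. Camera axes: x right, y down, z forward; pixel columns grow to the right and rows downward; lengths in m; the calibration is good to about 2 mm. A picture is of the moment at which its call begins: read the wrist's pose just before it. camera_info takes no time and is no camera call; for the wrist camera it gives the pose at the moment of the call.
- finish_job(): hands the job in, once; it reports no verdict.
The state is a dict: "time": time; "joints": joint angles; "qvel": joint speeds; "tau": joint torques, N m; "ee_pos": TCP position; "orientation": TCP orientation; "ft_force": force on the tool from outside, world axes, zero at the start; "moment": the same for the moment, N m; "opening": finger opening in m.
Only numpy, scipy, OpenCV 4.12 (cv2) and the standard library are available. Lean on these libraries where they do the work, as an engineer would, in place of code of your own. Each camera call takes 0.05 s, during which the arm holds its last target.

## Working session

There is one attempt and no reset: what is moved stays moved. The work goes in short steps, Python scripts to look and compute and a shell command to move; the robot and the scene stay as the last step left them, time stands still between calls to the robot, and variables do not carry over. Pictures are saved under pics/ and viewed, and the job is handed in when it is done.

```bash
ls; mkdir -p pics; cat > h.py <<'E'
import numpy as np, cv2
from scipy.spatial.transform import Rotation as R
from rig import readout, eyes, manip
def cam(n):
    c=eyes.camera_info(n); h=420
    f=h/2/np.tan(np.radians(c["fov_y"])/2)
    K=np.array([[f,0,c["cx"]],[0,f,c["cy"]],[0,0,1.]])
    return K,np.array(c["distortion"],float),np.array(c["rvec"],float).ravel(),np.array(c["tvec"],float).ravel()
def ray(c,uv):
    K,d,r,t=c; M=R.from_rotvec(r).as_matrix()
    p=cv2.undistortPoints(np.array(uv,float).reshape(-1,1,2),K,d).reshape(-1,2)
    D=np.c_[p,np.ones(len(p))]@M
    return -M.T@t,D
def onz(c,uv,z):
    o,D=ray(c,uv); return o+D*((z-o[2])/D[:,2])[:,None]
def proj(c,P):
    K,d,r,t=c; return cv2.projectPoints(np.array(P,float).reshape(-1,1,3),r,t,K,d)[0].reshape(-1,2)
def snap(n,name):
    c=cam(n); im=np.array(eyes.read_camera(n)); cv2.imwrite(f"pics/{name}.png",im); np.savez(f"pics/{name}.npz",K=c[0],d=c[1],r=c[2],t=c[3]); return im,c
def load(name):
    z=np.load(f"pics/{name}.npz"); return cv2.imread(f"pics/{name}.png"),(z["K"],z["d"],z["r"],z["t"])
def st():
    o=readout.get_obs(); print("t",round(o["time"],2),"tcp",np.round(o["ee_pos"],4),"op",o["opening"],"F",np.round(o["ft_force"],1),"J",np.round(o["joints"],3))
    M=R.from_quat(o["orientation"]).as_matrix(); print("tool x,y,z in world:",np.round(M.T,3).tolist()); return o,M
E
python3 - <<'E'
from h import *
st(); print(manip.grip_depth)
for n in("top","side","wrist"):
    im,c=snap(n,n+"0"); o,_=ray(c,[[280,210]]); print(n,o,c[1])
E
```

```text
pics
t 0.0 tcp [ 0.177  -0.5204  0.2307] op 0.08548175429020835 F [0.2 0.7 0.5] J [-1.458  0.381  1.298 -0.     1.464 -0.215]
tool x,y,z in world: [[-0.947, -0.322, -0.0], [-0.0, 0.001, -1.0], [0.322, -0.947, -0.001]]
0.0187
top [0.13103359 0.01205586 1.45648443] [-0.14362023  0.          0.          0.          0.        ]
side [0.13022297 0.68598991 0.70596674] [-0.05743178  0.          0.          0.          0.        ]
wrist [ 0.2418979  -0.49887894  0.37356623] [-0.04227228  0.          0.          0.          0.        ]
```

View pics/top0.png

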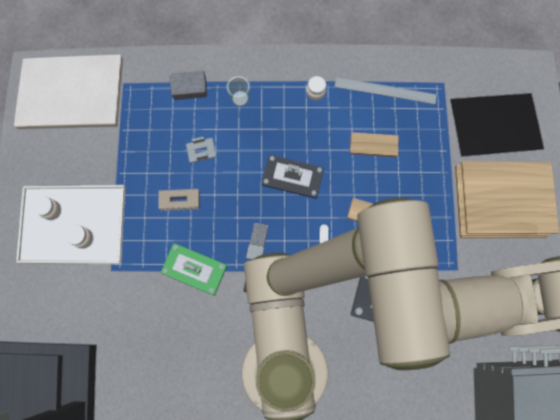

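View pics/side0.png

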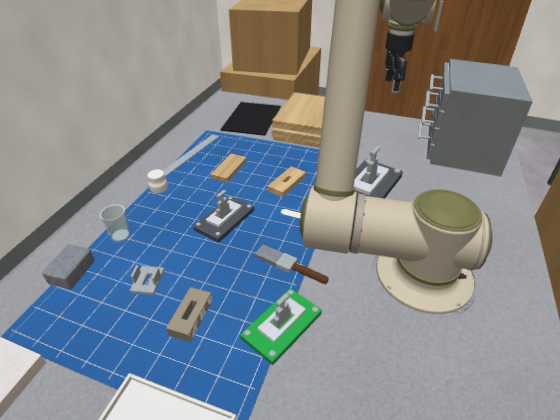

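View pics/wrist0.png

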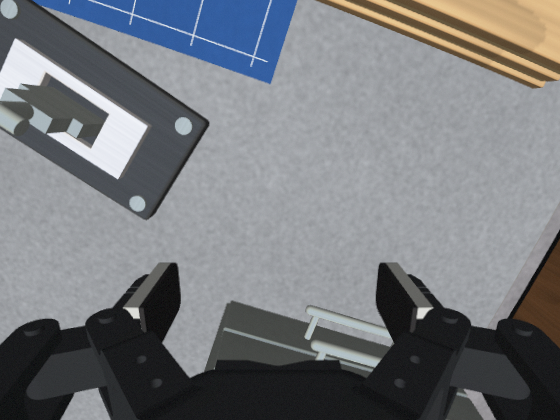

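```bash
python3 - <<'E'
from h import *
im,c=load("top0")
for n,z,uv in [("press",.018,[[293,176],[375,300]]),("green",.018,[[193,268]]),("block",.03,[[179,199]]),("key",.01,[[201,150]]),("plain",.02,[[375,144]]),("slotboard",.02,[[360,210]])]: print(n,onz(c,uv,z).round(3).tolist())
s,cs=load("side0")
for n,z,uv in [("slotboard",.02,[[288,179]]),("press?",.018,[[224,216],[370,185]])]: print("side",n,onz(cs,uv,z).round(3).tolist())
# dark press contour
hsv=cv2.cvtColor(im,cv2.COLOR_BGR2HSV)
m=(hsv[...,2]<75).astype(np.uint8)*255
m[:,:250]=0;m[:150]=0;m[205:]=0;m[:,330:]=0
m=cv2.morphologyEx(m,cv2.MORPH_CLOSE,np.ones((9,9)))
k=max(cv2.findContours(m,0,2)[0],key=cv2.contourArea)
P=onz(c,k.reshape(-1,2),.018)[:,:2].astype(np.float32); print(cv2.minAreaRect(P))
# block
m=cv2.inRange(hsv,(8,40,60),(28,255,220)); m[:,:140]=0;m[:170]=0;m[225:]=0;m[:,220:]=0
k=max(cv2.findContours(m,0,2)[0],key=cv2.contourArea)
P=onz(c,k.reshape(-1,2),.03)[:,:2].astype(np.float32); print(cv2.minAreaRect(P))
a=cv2.resize(im[120:240,130:330],None,fx=4,fy=4,interpolation=2);cv2.imwrite("pics/a.png",a)
a=cv2.resize(s[100:300,120:420],None,fx=2.6,fy=2.6,interpolation=2);cv2.imwrite("pics/b.png",a)
E
```

```text
press [[0.535, -0.027, 0.018], [0.192, -0.244, 0.018]]
green [[0.278, 0.245, 0.018]]
block [[0.467, 0.287, 0.03]]
key [[0.614, 0.233, 0.01]]
plain [[0.628, -0.259, 0.02]]
slotboard [[0.437, -0.21, 0.02]]
side slotboard [[0.421, -0.242, 0.02]]
side press? [[0.534, -0.02, 0.018], [0.176, -0.296, 0.018]]
((0.4803059697151184, -0.06768010556697845), (0.005524003878235817, 0.0), -90.04513549804688)
((0.4753325581550598, 0.27339795231819153), (0.0, 0.0), 0.0)
```

View pics/a.png

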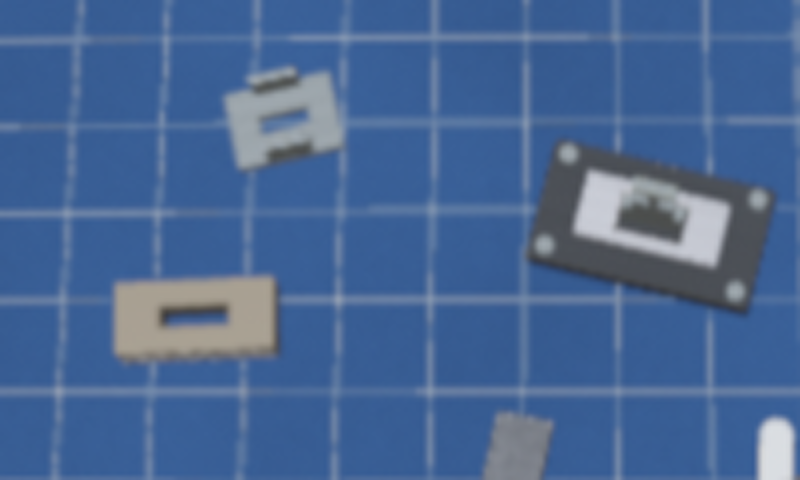

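View pics/b.png

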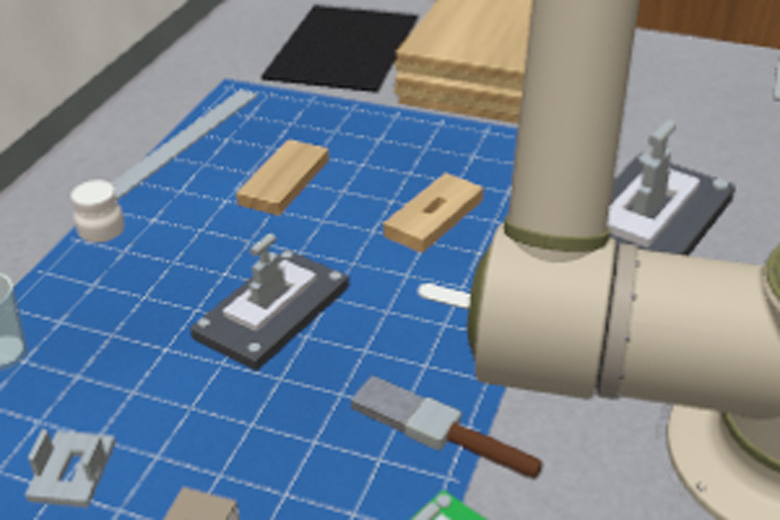

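```bash
python3 - <<'E'
from h import *
im,c=load("top0")
def q(name,pts,z,off=(130,120),s=4,c=c):
    uv=(np.array(pts,float)+.5)/s-.5+np.array(off); P=onz(c,uv,z)[:,:2]
    e=np.linalg.norm(np.roll(P,-1,0)-P,axis=1); d1=P[1]-P[0]; 
    print(name,P.mean(0).round(4),"edges",e.round(4),"dir01",np.degrees(np.arctan2(d1[1],d1[0])).round(1), np.degrees(np.arctan2(*(P[2]-P[3])[::-1])).round(1))
q("press",[(556,140),(775,190),(747,314),(528,260)],.018)
q("block",[(115,283),(274,276),(278,350),(116,355)],.03)
q("key",[(225,95),(331,72),(344,147),(239,170)],.01)
q("keyslot",[(258,119),(308,108),(310,124),(260,136)],.01)
q("blockslot",[(160,308),(228,304),(229,324),(162,327)],.03)
w,cw=load("wrist0")
q("otherpress",[(0,0),(208,122),(150,218),(0,124)],.018,(0,0),1,cw)
s,cs=load("side0")
q("slotboard",[(447,174),(483,187),(424,237),(385,225)],.02,(120,100),2.6,cs)
q("plain",[(291,141),(328,150),(277,203),(238,193)],.02,(120,100),2.6,cs)
E
```

```text
press [ 0.5347 -0.0252] edges [0.1573 0.0914 0.156  0.0891] dir01 -103.5 -104.3
block [0.4681 0.2884] edges [0.1107 0.0523 0.1119 0.051 ] dir01 -87.7 -88.4
key [0.6148 0.2341] edges [0.0773 0.0571 0.0759 0.0572] dir01 -77.5 -77.4
keyslot [0.6141 0.2345] edges [0.0363 0.0121 0.0364 0.0128] dir01 -77.4 -76.2
blockslot [0.4682 0.2889] edges [0.0472 0.0142 0.0464 0.0136] dir01 -86.8 -87.6
otherpress [ 0.1755 -0.3133] edges [0.2342 0.1264 0.1857 0.1217] dir01 -102.1 -105.6
slotboard [ 0.4236 -0.2443] edges [0.0519 0.1247 0.0507 0.1304] dir01 165.3 171.8
plain [ 0.626  -0.2536] edges [0.0548 0.1301 0.0543 0.131 ] dir01 174.9 175.8
```

```bash
cat >> h.py <<'E'
def rowto(target,yawz,M=None,o=None):
    "shift in tool axes and spin to get TCP to target with tool z at yawz (deg)"
    if o is None:
        o=readout.get_obs(); M=R.from_quat(o["orientation"]).as_matrix()
    d=M.T@(np.array(target)-np.array(o["ee_pos"])); cur=np.degrees(np.arctan2(M[1,2],M[0,2]))
    s=-((yawz-cur+180)%360-180)
    print("shift",d.round(4),"spin",round(s,2),"cur yaw",round(cur,2),"tilt",np.round(M[2],4)); return d,s
E
python3 - <<'E'
from h import *
o,M=st()
w,c=load("wrist0")
print("tcp px",proj(c,[o["ee_pos"]]), "grasp", proj(c,[o["ee_pos"]-M[:,1]*.019]))
C,D=ray(c,[[280,210]]); print("tool frame axis",M.T@D[0], "cam", M.T@(C-o["ee_pos"]))
P=onz(c,[[280,210],[280,20],[280,400],[20,210],[540,210]],.03); print(((P-o["ee_pos"])@M).round(3))
rowto([.535,-.1,.24],-14)
E
```

```text
t 0.15 tcp [ 0.1771 -0.5205  0.2309] op 0.0853419618087017 F [-0.2  0.  -0.3] J [-1.458  0.381  1.298 -0.     1.464 -0.215]
tool x,y,z in world: [[-0.947, -0.322, -0.0], [-0.0, 0.001, -1.0], [0.322, -0.947, -0.001]]
tcp px [[277.37098895 266.19930278]] grasp [[277.30325474 286.27721886]]
tool frame axis [0.27624864 0.9610928  0.00629515] cam [-0.06838713 -0.14267627  0.00025212]
[[ 0.03   0.201  0.003]
 [-0.154  0.201  0.002]
 [ 0.288  0.201  0.003]
 [ 0.03   0.201 -0.284]
 [ 0.03   0.201  0.289]]
shift [-0.4743 -0.0087 -0.2829] spin -57.22 cur yaw -71.22 tilt [-2.e-04 -1.e+00 -1.e-03]
```

```bash
python3 -m creep '[[1,-0.46,0.02,-0.297,-57.2],[1,-0.46,0.02,-0.297,-57.2],[1,-0.46,0.02,-0.297,-57.2],[1,-0.46,0.02,-0.297,-57.2],[1,-0.46,0.02,-0.297,-57.2],[1,-0.46,0.02,-0.297,-57.2],[1,-0.46,0.02,-0.297,-57.2],[1,-0.46,0.02,-0.297,-57.2]]' 40; python3 - <<'E'
from h import *
rowto([.5185,-.091,.18],-14)
E
```

```text
time: 0.82
ee_pos: [0.3845, -0.2576, 0.2191]
orientation: [-0.437, 0.556, -0.556, 0.437]
ft_force: [-0.3, -0.4, 0.6]
opening: 0.0852
shift [-0.1935  0.0392  0.0908] spin 0.32 cur yaw -13.68 tilt [-1.e-03 -1.e+00 -4.e-04]
```

```bash
python3 -m creep '[[1,-0.193,0.04,0.091,0.3],[1,-0.193,0.04,0.091,0.3],[1,-0.193,0.04,0.091,0.3],[1,-0.193,0.04,0.091,0.3],[1,-0.193,0.04,0.091,0.3],[1,-0.193,0.04,0.091,0.3],[1,-0.193,0.04,0.091,0.3],[1,-0.193,0.04,0.091,0.3]]'; python3 - <<'E'
from h import *
o,M=st(); im,c=snap("wrist","w1"); snap("top","top1")
E
```

```text
time: 1.48
ee_pos: [0.5184, -0.0915, 0.179]
orientation: [-0.436, 0.557, -0.556, 0.436]
ft_force: [-0.4, 0.0, 0.4]
opening: 0.0854
t 1.48 tcp [ 0.5184 -0.0915  0.179 ] op 0.08544231078098863 F [-0.4  0.   0.4] J [-4.000e-01  3.850e-01  1.451e+00  1.000e-03  1.307e+00 -1.580e-01]
tool x,y,z in world: [[-0.24, -0.971, -0.001], [-0.001, 0.001, -1.0], [0.971, -0.24, -0.001]]
```

View pics/w1.png

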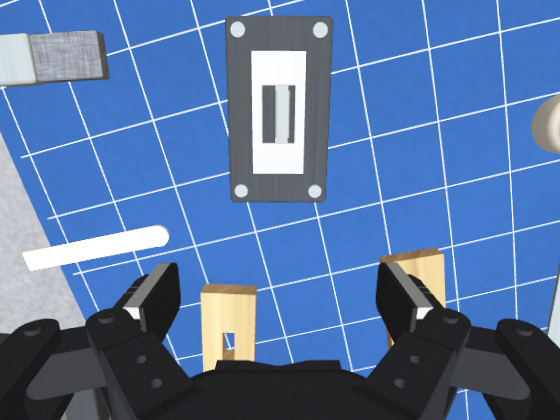

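View pics/top1.png

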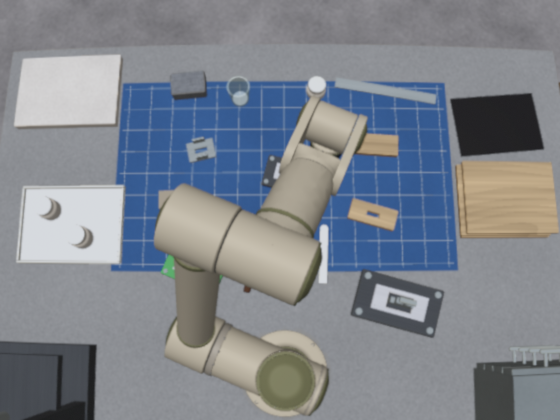

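```bash
python3 - <<'E'
from h import *
im,c=load("w1")
a=cv2.resize(im[0:220,190:370],None,fx=3,fy=3,interpolation=2)[:600]; cv2.imwrite("pics/w1c.png",a[:, :])
t,_=load("top1")
a=cv2.resize(t[190:240,330:420],None,fx=8,fy=8,interpolation=2); cv2.imwrite("pics/t1c.png",a)
E
```

```text
(no output)
```

View pics/w1c.png

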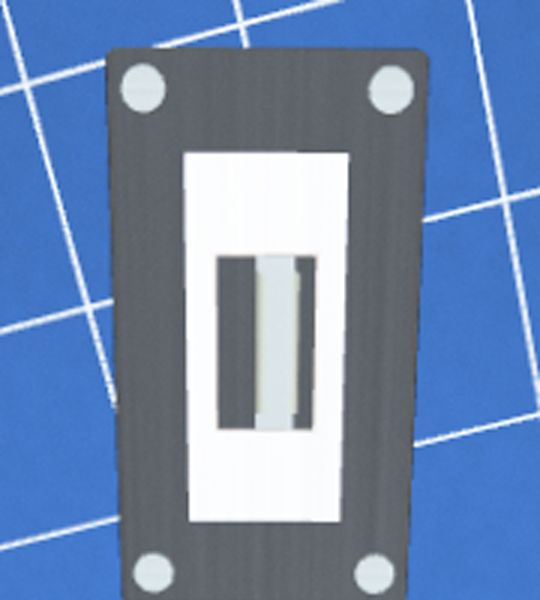

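View pics/t1c.png

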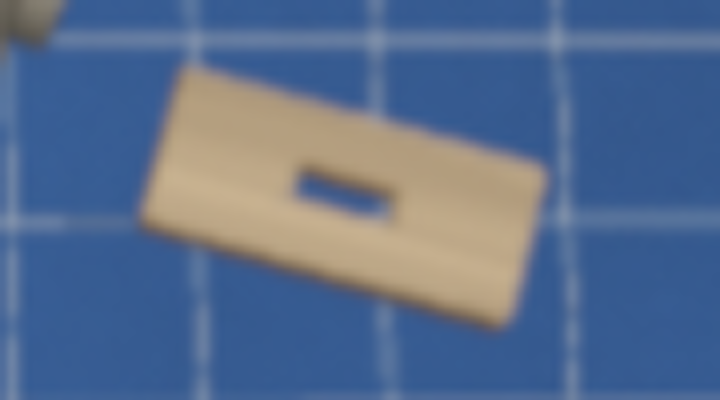

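```bash
python3 - <<'E'
from h import *
im,c=load("w1")
o,M=st()
def P(x,y,z): 
    uv=(np.array([[x,y]])+.5)/3-.5+np.array([190,0]); return onz(c,uv,z)[0]
mid=[]
# profile across bar
g=im[:,:,1].astype(int)
print(g[114,260:300]); print(g[80:150,284])
T=lambda p:(M.T@(p-o["ee_pos"])).round(4)
cor=np.array([P(*q,.018) for q in [(107,48),(428,50),(404,620),(120,620)]])
print(cor.round(4).tolist())
sc=[P(*q,.018) for q in [(143,88),(391,90),(374,573),(153,573)]]
sc=np.array(sc); print("screws mean",sc.mean(0).round(4),T(sc.mean(0)),"yaw y",np.degrees(np.arctan2(*(sc[0]+sc[1]-sc[2]-sc[3])[1::-1])),np.linalg.norm(sc[0]-sc[1]),np.linalg.norm(sc[1]-sc[2]))
for n,a,z in [("bar",[(256,341),(297,341)],.091),("barends",[(276,270),(276,412)],.091),("shoulder",[(276,256),(276,429)],.05)]:
    q=np.array([P(*k,z) for k in a]); print(n,q.mean(0).round(4),T(q.mean(0)),np.linalg.norm(q[0]-q[1]).round(4))
t,ct=load("top1")
uv=(np.array([(188,64),(548,167),(505,328),(140,222)])+.5)/8-.5+np.array([330,190])
Q=onz(ct,uv,.02)[:,:2]; print("platen",Q.mean(0),np.linalg.norm(Q-np.roll(Q,1,0),axis=1),np.degrees(np.arctan2(*(Q[0]-Q[1])[::-1])),np.degrees(np.arctan2(*(Q[3]-Q[2])[::-1])))
E
```

```text
t 1.58 tcp [ 0.5181 -0.0926  0.1795] op 0.08564168510559877 F [-0.  -0.6 -0.1] J [-4.020e-01  3.840e-01  1.451e+00  1.000e-03  1.307e+00 -1.570e-01]
tool x,y,z in world: [[-0.243, -0.97, -0.001], [-0.0, 0.001, -1.0], [0.97, -0.243, -0.0]]
[253 245 163 101 100 100  99  98  98 100 101 101  99  99  97 157 199 222
 229 229 230 229 229 229 229 230 231 226 206 140 100  96  99 101 108 235
 250 252 252 252]
[253 253 253 253 238 220 230 229 229 230 230 230 229 228 229 228 230 229
 229 230 230 228 228 229 229 228 230 229 228 229 229 228 229 230 229 230
 229 229 229 229 229 230 230 229 229 229 229 229 229 229 228 229 229 229
 229 229 229 229 229 228 227 228 226 226 252 253 253 253 253 253]
[[0.5111, 0.0629, 0.018], [0.5966, 0.0412, 0.018], [0.5566, -0.1163, 0.018], [0.4697, -0.0948, 0.018]]
screws mean [ 0.5343 -0.0244  0.018 ] [-0.07    0.1615 -0.0008] yaw y 75.65382807646452 0.06868060534088538 0.13709438174584465
bar [ 0.5369 -0.0245  0.091 ] [-0.0706  0.0885  0.0017] 0.0091
barends [ 0.5367 -0.0247  0.091 ] [-0.0704  0.0885  0.0016] 0.0306
shoulder [ 0.537  -0.0252  0.05  ] [-0.07    0.1295  0.002 ] 0.0439
platen [ 0.42635991 -0.24508881] [0.05842601 0.12916668 0.05890006 0.13005047] 73.62904903103411 73.41158268697804
```

```bash
python3 - <<'E'
from h import *
rowto([.471,.221,.15],2)
E
```

```text
shift [-0.2928  0.0297 -0.1218] spin -16.06 cur yaw -14.06 tilt [-7.e-04 -1.e+00 -3.e-04]
```

```bash
python3 -m creep '[[1,-0.293,0.03,-0.122,-16],[1,-0.293,0.03,-0.122,-16],[1,-0.293,0.03,-0.122,-16],[1,-0.293,0.03,-0.122,-16],[1,-0.293,0.03,-0.122,-16],[1,-0.293,0.03,-0.122,-16],[1,-0.293,0.03,-0.122,-16],[1,-0.293,0.03,-0.122,-16]]'; python3 - <<'E'
from h import *
o,M=st(); im,c=snap("wrist","w2")
E
```

```text
time: 2.25
ee_pos: [0.47, 0.2228, 0.15]
orientation: [-0.508, 0.492, -0.491, 0.509]
ft_force: [0.3, -0.5, 0.7]
opening: 0.0858
t 2.25 tcp [0.47   0.2228 0.15  ] op 0.08582042434429502 F [ 0.3 -0.5  0.7] J [2.140e-01 4.050e-01 1.513e+00 1.000e-03 1.223e+00 1.800e-01]
tool x,y,z in world: [[0.033, -0.999, -0.001], [0.0, 0.001, -1.0], [0.999, 0.033, 0.0]]
```

View pics/w2.png

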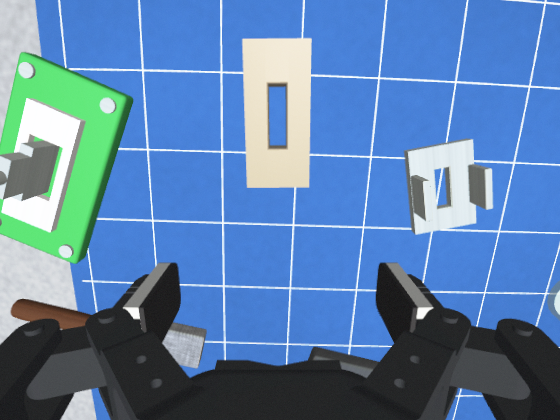

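```bash
cat >> h.py <<'E'
def rect(im,c,lo,hi,roi,z,show=None):
    hsv=cv2.cvtColor(im,cv2.COLOR_BGR2HSV); m=cv2.inRange(hsv,lo,hi); k=np.zeros_like(m); x0,y0,x1,y1=roi; k[y0:y1,x0:x1]=m[y0:y1,x0:x1]
    cs,h=cv2.findContours(k,cv2.RETR_CCOMP,cv2.CHAIN_APPROX_NONE); out=[]
    i=max(range(len(cs)),key=lambda i:cv2.contourArea(cs[i])); L=[("outer",cs[i])]
    ch=[cs[j] for j in range(len(cs)) if h[0][j][3]==i]
    if ch: L.append(("slot",max(ch,key=cv2.contourArea)))
    for n,q in L:
        P=onz(c,q.reshape(-1,2),z)[:,:2]; s=1000
        (cx,cy),(w,hh),a=cv2.minAreaRect((P*s).astype(np.float32))
        if w<hh: w,hh=hh,w; a+=90
        print(n,"ctr",round(cx/s,4),round(cy/s,4),"size",round(w,1),round(hh,1),"long axis deg",round(a%180,2)); out.append((cx/s,cy/s,a%180))
    return out
E
python3 - <<'E'
from h import *
im,c=load("w2")
hsv=cv2.cvtColor(im,cv2.COLOR_BGR2HSV); print(hsv[60,260],hsv[180,280],hsv[200,420],hsv[100,330])
rect(im,c,(0,0,120),(40,90,255),(235,25,325,200),.03)
rowto([.4685,.2886,.03],2)
E
```

```text
[ 21  30 240] [ 22  41 230] [ 68  10 102] [108 170 215]
outer ctr 0.4662 0.2905 size 110.0 49.7 long axis deg 92.34
slot ctr 0.4663 0.2906 size 48.1 15.1 long axis deg 92.3
shift [-0.0629  0.1198  0.0015] spin 0.04 cur yaw 2.04 tilt [-2.4e-03 -1.0e+00 -4.0e-04]
```

```bash
python3 - <<'E'
from h import *
o,M=st(); im,c=load("w2"); C,D=ray(c,[[178,265],[160,264],[178,310],[376,266]])
Dt=D@M; Ct=M.T@(C-o["ee_pos"])
for d,s in zip(Dt,(-1,-1,-1,1)): print((Ct+d*((s*.0428-Ct[2])/d[2])).round(4))
rowto([.4662,.2905,.09],2.3);rowto([.4662,.2905,.004],2.3)
E
```

```text
t 2.3 tcp [0.4693 0.2254 0.1496] op 0.08527096474964424 F [-2.2  1.8 -1.4] J [0.219 0.406 1.512 0.003 1.223 0.182]
tool x,y,z in world: [[0.036, -0.999, -0.002], [-0.0, 0.002, -1.0], [0.999, 0.036, -0.0]]
[-0.005  -0.0139 -0.0428]
[-0.0148 -0.0337 -0.0428]
[ 0.0132 -0.0197 -0.0428]
[-0.0023 -0.0097  0.0428]
shift [-0.065   0.0598 -0.0008] spin -0.26 cur yaw 2.04 tilt [-2.4e-03 -1.0e+00 -4.0e-04]
shift [-0.0648  0.1458 -0.0007] spin -0.26 cur yaw 2.04 tilt [-2.4e-03 -1.0e+00 -4.0e-04]
```

```bash
python3 -m creep '[[1,-0.03,0.03,-0.001,-0.3],[1,-0.065,0.06,-0.001,-0.3],[1,-0.065,0.08,-0.001,-0.3],[1,-0.065,0.11,-0.001,-0.3],[1,-0.065,0.135,-0.001,-0.3],[1,-0.065,0.145,-0.001,-0.3],[1,-0.065,0.147,-0.001,-0.3],[1,-0.065,0.147,-0.001,-0.3]]'; python3 - <<'E'
from h import *
st(); rowto([.4662,.2905,.002],2.3)
E
```

```text
time: 2.97
ee_pos: [0.4666, 0.2899, 0.0034]
orientation: [-0.509, 0.491, -0.489, 0.51]
ft_force: [-0.3, -0.8, 1.0]
opening: 0.0855
t 2.97 tcp [0.4666 0.2899 0.0034] op 0.08547788009642346 F [-0.3 -0.8  1. ] J [0.339 0.647 1.589 0.003 0.905 0.298]
tool x,y,z in world: [[0.039, -0.999, -0.002], [-0.0, 0.002, -1.0], [0.999, 0.039, -0.0]]
shift [-0.0006  0.0014 -0.0004] spin -0.04 cur yaw 2.26 tilt [-2.5e-03 -1.0e+00 -1.0e-04]
```

```bash
python3 -m creep '[[0.3,0,0.001,0,0],[0.3,0,0.001,0,0],[0.3,0,0.001,0,0],[0.3,0,0.001,0,0],[0.3,0,0.001,0,0],[0.3,0,0.001,0,0],[0.3,0,0.001,0,0],[0.3,0,0.001,0,0]]' 40; python3 - <<'E'
from h import *
st(); snap("wrist","w3"); snap("side","s3")
E
```

```text
time: 3.63
ee_pos: [0.4674, 0.2899, 0.0038]
orientation: [-0.508, 0.49, -0.49, 0.511]
ft_force: [-0.2, -2.1, 5.2]
opening: 0.0497
t 3.63 tcp [0.4674 0.2899 0.0038] op 0.049700660921714296 F [-0.2 -2.1  5.2] J [0.339 0.647 1.588 0.003 0.903 0.298]
tool x,y,z in world: [[0.039, -0.999, -0.003], [0.002, 0.003, -1.0], [0.999, 0.039, 0.002]]
```

View pics/w3.png

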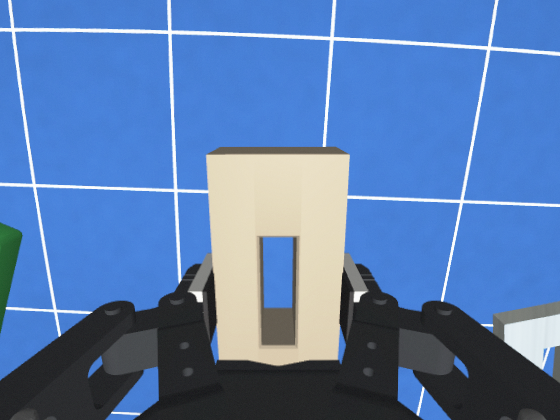

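View pics/s3.png

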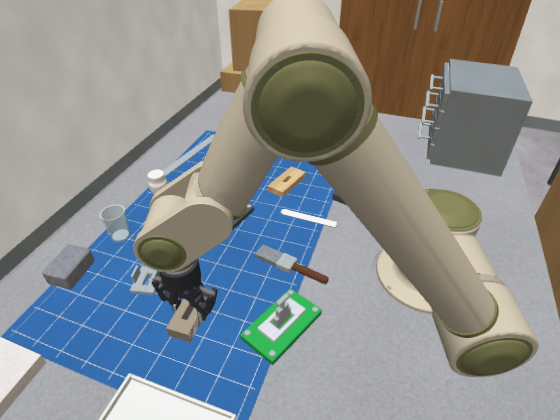

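```bash
python3 - <<'E'
from h import *
im,c=load("w3"); o,M=st()
r=rect(im,c,(0,0,120),(40,90,255),(200,150,356,365),.03)
for q,z in [([[260,236],[298,236],[298,346],[260,346]],.03),([[207,153],[349,153]],.03)]:
    P=onz(c,q,z); print(((P-o["ee_pos"])@M).round(4).tolist(), ((P.mean(0)-o["ee_pos"])@M).round(4), P.mean(0).round(4))
a=cv2.resize(im[140:370,190:370],None,fx=3,fy=2.6,interpolation=2); cv2.imwrite("pics/w3c.png",a)
E
```

```text
t 3.73 tcp [0.4674 0.2899 0.0037] op 0.04926215208882121 F [ 1.  -1.2  5.8] J [0.339 0.647 1.588 0.003 0.903 0.298]
tool x,y,z in world: [[0.039, -0.999, -0.003], [0.002, 0.003, -1.0], [0.999, 0.039, 0.002]]
outer ctr 0.4658 0.3017 size 88.3 61.5 long axis deg 92.23
slot ctr 0.4663 0.2911 size 48.1 14.5 long axis deg 92.3
[[-0.0254, -0.0262, -0.0076], [-0.0254, -0.0262, 0.0065], [0.0232, -0.0263, 0.0074], [0.0231, -0.0264, -0.0084]] [-0.0011 -0.0263 -0.0005] [0.4668 0.2909 0.03  ]
[[-0.0561, -0.0262, -0.0256], [-0.0561, -0.026, 0.0238]] [-0.0561 -0.0261 -0.0009] [0.4642 0.3458 0.03  ]
```

View pics/w3c.png

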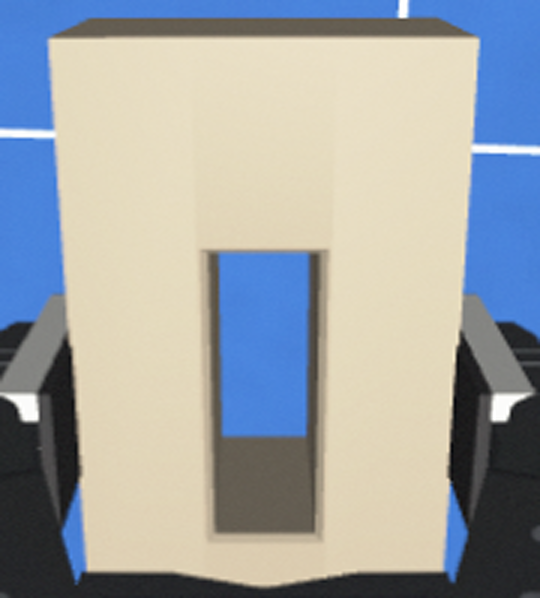

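```bash
python3 - <<'E'
from h import *
rowto([.5373,-.0261,.130],-14.35)
E
```

```text
shift [ 0.3181 -0.127   0.0577] spin 16.6 cur yaw 2.25 tilt [-0.0029 -1.      0.0024]
```

```bash
python3 -m creep '[[0.3,0,-0.04,0,0],[0.3,0,-0.08,0,0],[0.3,0.02,-0.115,0.004,2],[0.3,0.055,-0.126,0.01,5],[0.3,0.095,-0.126,0.018,10],[0.3,0.135,-0.126,0.025,14],[0.3,0.175,-0.126,0.032,16.6],[0.3,0.215,-0.126,0.04,16.6]]'; python3 - <<'E'
from h import *
st();rowto([.5373,-.0261,.130],-14.35)
E
```

```text
time: 4.4
ee_pos: [0.5154, 0.0745, 0.13]
orientation: [-0.432, 0.559, -0.559, 0.435]
ft_force: [1.6, 0.2, -1.7]
opening: 0.0492
t 4.4 tcp [0.5154 0.0745 0.13  ] op 0.049219604035752644 F [ 1.6  0.2 -1.7] J [-0.086  0.428  1.541  0.003  1.169  0.165]
tool x,y,z in world: [[-0.25, -0.968, -0.004], [0.003, 0.003, -1.0], [0.968, -0.25, 0.003]]
shift [ 0.0919 -0.0002  0.0463] spin -0.11 cur yaw -14.46 tilt [-0.0037 -1.      0.0025]
```

```bash
python3 -m creep '[[0.3,0.03,0,0.015,0],[0.3,0.06,0,0.03,0],[0.3,0.085,0,0.042,0],[0.3,0.092,0,0.046,0],[0.3,0.092,0,0.046,0],[0.3,0.092,0,0.046,0],[0.3,0.092,0,0.046,0],[0.3,0.092,0,0.046,0]]'; python3 - <<'E'
from h import *
st();rowto([.5373,-.0261,.130],-14.35);im,c=snap("wrist","w4")
a=cv2.resize(im[140:370,190:370],None,fx=3,fy=2.6,interpolation=2); cv2.imwrite("pics/w4c.png",a)
E
```

```text
time: 5.07
ee_pos: [0.5366, -0.0247, 0.1299]
orientation: [-0.432, 0.559, -0.558, 0.435]
ft_force: [-0.3, 0.1, -0.9]
opening: 0.0497
t 5.07 tcp [ 0.5366 -0.0247  0.1299] op 0.04973334964797667 F [-0.3  0.1 -0.9] J [-0.268  0.454  1.496  0.004  1.19  -0.019]
tool x,y,z in world: [[-0.248, -0.969, -0.004], [0.003, 0.003, -1.0], [0.969, -0.248, 0.002]]
shift [ 0.0012 -0.0001  0.001 ] spin -0.01 cur yaw -14.36 tilt [-0.0039 -1.      0.0023]
```

View pics/w4c.png

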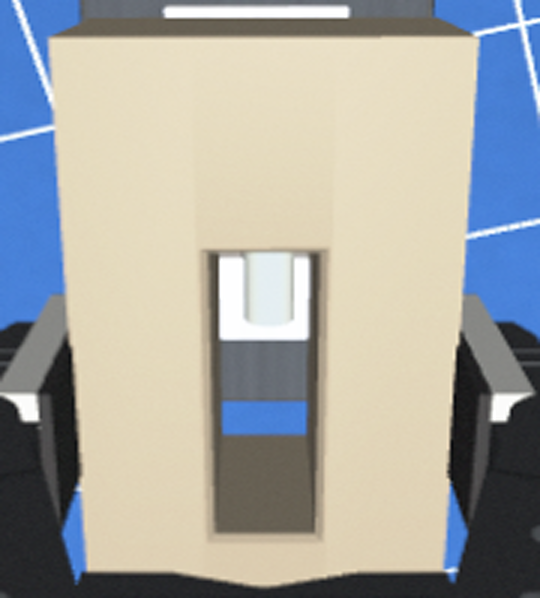

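```bash
python3 - <<'E'
from h import *
im,c=load("w4"); o,M=st()
print(im[225:262,255:305,1][::9])
def P(x,y,z):
    uv=(np.array([[x,y]])+.5)/np.array([3,2.6])-.5+np.array([190,140]); return ((onz(c,uv,z)[0]-o["ee_pos"])@M).round(4)
print("bar",P(245,300,.091),P(294,300,.091),"end",P(269,325,.091))
b=.1299-.004
print("slot top",P(204,300,b+.03),P(326,300,b+.03),"bottom",P(219,350,b),P(308,350,b),"far/near",P(265,250,b+.03),P(265,538,b+.03),P(265,435,b))
E
```

```text
t 5.12 tcp [ 0.5367 -0.0248  0.1299] op 0.049588494442670716 F [-0.   0.5 -0.7] J [-0.269  0.454  1.495  0.004  1.19  -0.019]
tool x,y,z in world: [[-0.248, -0.969, -0.004], [0.003, 0.003, -1.0], [0.969, -0.248, 0.002]]
[[213 212 212 214 213 213 211 213 212 212 212 212 213 211 212 210 211 212
  213 210 213 213 212 213 211 213 211 212 212 213 213 213 212 213 213 213
  211 213 213 212 213 212 212 213 215 213 219 220 219 220]
 [213 211 211 212 211 212 211 211 211 212 212 211 210 211 211 210 211 212
  211 210 212 210 211 211 210 208 206 206 208 207 205 207 206 207 207 207
  207 206 205 206 206 206 207 206 207 213 219 220 220 220]
 [215 197 174 168 126  90  81  82 251 254 254 254 254 254 254 254 211 199
  223 235 238 238 239 238 238 238 239 238 239 239 237 225 192 253 254 254
  253 244 140  75  74 110 151 159 191 211 218 218 219 219]
 [216 203 178 170 139  94  80  82 250 254 254 254 254 254 254 254 207 196
  222 235 238 239 239 238 239 238 238 237 239 239 236 223 190 253 254 254
  253 244 140  73  75 128 155 160 192 212 218 218 218 219]
 [216 212 181 170 154 104  79  81 227 253 254 254 254 254 254 254 208 193
  222 234 238 238 239 238 239 238 239 238 239 239 235 223 199 252 254 253
  253 223 115  73  72 128 156 160 201 215 219 218 218 218]]
bar [ 0.0111  0.0388 -0.0047] [0.0111 0.0389 0.0049] end [0.0173 0.0388 0.    ]
slot top [-0.0174 -0.026  -0.0085] [-0.0174 -0.0259  0.0069] bottom [ 0.0059  0.004  -0.0082] [0.0059 0.004  0.0062] far/near [-0.0251 -0.0259 -0.0008] [ 0.0238 -0.0261 -0.0008] [ 0.024   0.0039 -0.0008]
```

```bash
python3 -m creep '[[0.3,0.001,0,0.001,0],[0.3,0.001,0.012,0.001,0],[0.3,0.001,0.022,0.001,0],[0.3,0.001,0.027,0.001,0],[0.3,0.001,0.031,0.001,0],[0.3,0.001,0.034,0.001,0],[0.3,0.001,0.036,0.001,0],[0.3,0.001,0.036,0.001,0]]'; python3 - <<'E'
from h import *
st();rowto([.5373,-.0261,.130],-14.35);im,c=snap("wrist","w5")
a=cv2.resize(im[140:370,190:370],None,fx=3,fy=2.6,interpolation=2); cv2.imwrite("pics/w5c.png",a)
E
```

```text
time: 5.78
ee_pos: [0.5375, -0.0259, 0.0937]
orientation: [-0.432, 0.559, -0.558, 0.435]
ft_force: [0.3, -0.6, -1.3]
opening: 0.0492
t 5.78 tcp [ 0.5375 -0.0259  0.0937] op 0.049225195073911945 F [ 0.3 -0.6 -1.3] J [-0.27   0.501  1.538  0.004  1.101 -0.021]
tool x,y,z in world: [[-0.248, -0.969, -0.004], [0.003, 0.003, -1.0], [0.969, -0.248, 0.002]]
shift [ 0.0001 -0.0363 -0.0001] spin -0.01 cur yaw -14.36 tilt [-0.0038 -1.      0.002 ]
```

View pics/w5c.png

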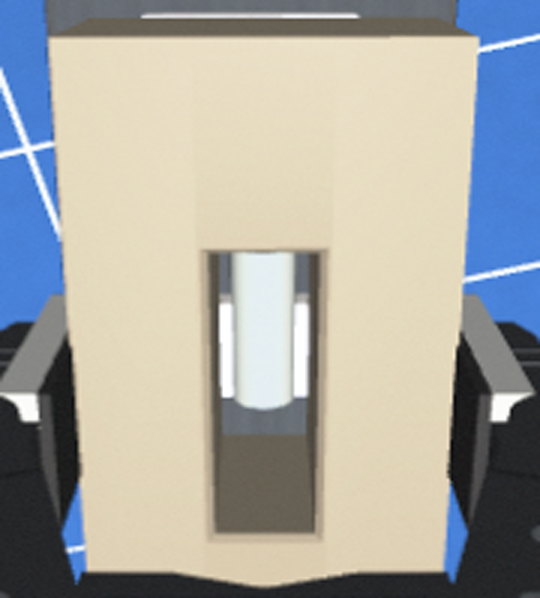

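```bash
python3 - <<'E'
from h import *
im,c=load("w5"); o,M=st()
def P(x,y,z):
    uv=(np.array([[x,y]])+.5)/np.array([3,2.6])-.5+np.array([190,140]); return ((onz(c,uv,z)[0]-o["ee_pos"])@M).round(4)
print("bar",P(236,330,.091),P(295,330,.091),"end",P(265,408,.096),P(265,408,.093))
E
python3 -m creep '[[0.3,0,0.01,0,0],[0.3,0,0.02,0,0],[0.3,0,0.026,0,0],[0.3,0,0.03,0,0],[0.3,0,0.032,0,0],[0.3,0,0.032,0,0],[0.3,0,0.032,0,0],[0.3,0,0.032,0,0]]'; python3 - <<'E'
from h import *
st();rowto([.5373,-.0261,.034],-14.35);im,c=snap("wrist","w6")
a=cv2.resize(im[140:370,190:370],None,fx=3,fy=2.6,interpolation=2); cv2.imwrite("pics/w6c.png",a)
E
```

```text
t 5.83 tcp [ 0.5376 -0.026   0.0939] op 0.04942531528064361 F [-0.   0.4 -1.3] J [-0.27   0.5    1.538  0.004  1.101 -0.021]
tool x,y,z in world: [[-0.248, -0.969, -0.004], [0.003, 0.003, -1.0], [0.969, -0.248, 0.002]]
bar [ 0.0012  0.0029 -0.0054] [0.0012 0.0029 0.004 ] end [ 0.0144 -0.0021 -0.0008] [ 0.0162  0.0009 -0.0008]
time: 6.5
ee_pos: [0.5379, -0.0259, 0.0622]
orientation: [0.432, -0.559, 0.559, -0.435]
ft_force: [0.4, -1.0, -1.4]
opening: 0.0492
t 6.5 tcp [ 0.5379 -0.0259  0.0622] op 0.049240220221631534 F [ 0.4 -1.  -1.4] J [-0.27   0.544  1.572  0.004  1.023 -0.022]
tool x,y,z in world: [[-0.248, -0.969, -0.004], [0.004, 0.003, -1.0], [0.969, -0.248, 0.003]]
shift [ 0.0005  0.0282 -0.0006] spin -0.01 cur yaw -14.36 tilt [-0.0037 -1.      0.0031]
```

View pics/w6c.png

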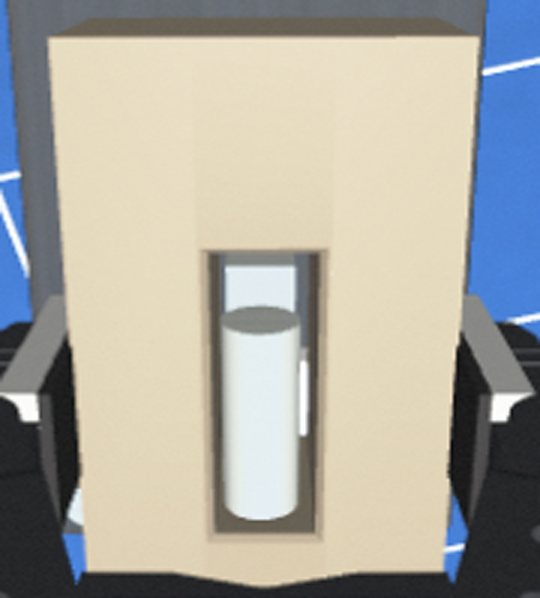

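```bash
python3 -m creep '[[0.3,0,0.006,-0.0006,0],[0.3,0,0.012,-0.0006,0],[0.3,0,0.017,-0.0006,0],[0.3,0,0.021,-0.0006,0],[0.3,0,0.024,-0.0006,0],[0.3,0,0.026,-0.0006,0],[0.3,0,0.027,-0.0006,0],[0.3,0,0.027,-0.0006,0]]'; python3 - <<'E'
from h import *
st();im,c=snap("wrist","w7");im,c=snap("side","s7")
a=cv2.resize(im[150:290,160:340],None,fx=4,fy=4,interpolation=2); cv2.imwrite("pics/s7c.png",a)
E
```

```text
time: 7.22
ee_pos: [0.5374, -0.0257, 0.0351]
orientation: [-0.432, 0.559, -0.559, 0.435]
ft_force: [-0.8, -0.6, -0.9]
opening: 0.0496
t 7.22 tcp [ 0.5374 -0.0257  0.0351] op 0.04958719897887151 F [-0.8 -0.6 -0.9] J [-0.27   0.584  1.599  0.005  0.956 -0.022]
tool x,y,z in world: [[-0.248, -0.969, -0.004], [0.004, 0.003, -1.0], [0.969, -0.248, 0.003]]
```

View pics/s7c.png

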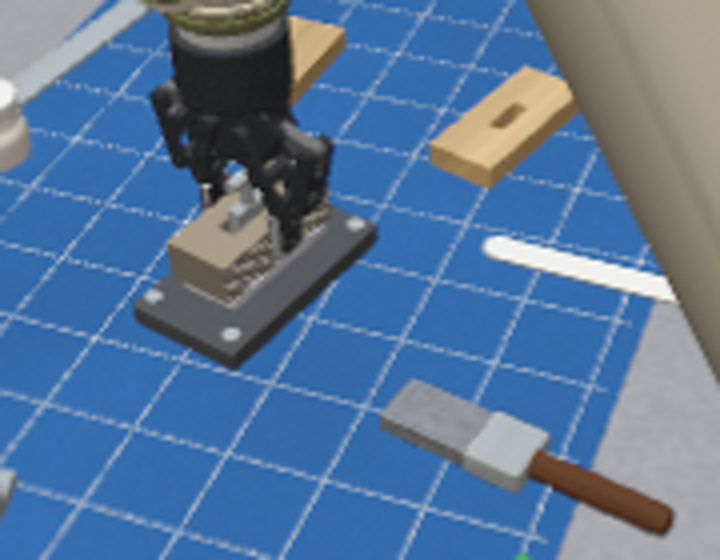

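```bash
python3 -m creep '[[0.3,0,0.001,0,0],[0.3,0,0.0015,0,0],[0.3,0,0.0015,0,0],[0.9,0,0.0015,0,0],[0.9,0,0.0015,0,0],[0.9,0,0.0015,0,0],[0.9,0,0.0015,0,0],[0.9,0,0.0015,0,0]]'; python3 - <<'E'
from h import *
st();rowto([.4264,-.2451,.15],-16.5);im,c=snap("wrist","w8")
E
```

```text
time: 7.98
ee_pos: [0.5376, -0.0257, 0.0339]
orientation: [0.432, -0.558, 0.559, -0.435]
ft_force: [1.0, -0.4, 0.1]
opening: 0.0766
t 7.98 tcp [ 0.5376 -0.0257  0.0339] op 0.07663493896923902 F [ 1.  -0.4  0.1] J [-0.27   0.585  1.6    0.005  0.953 -0.022]
tool x,y,z in world: [[-0.248, -0.969, -0.004], [0.004, 0.003, -1.0], [0.969, -0.248, 0.004]]
shift [ 0.2397 -0.1171 -0.0529] spin 2.13 cur yaw -14.37 tilt [-0.0037 -1.      0.0036]
```

View pics/w8.png

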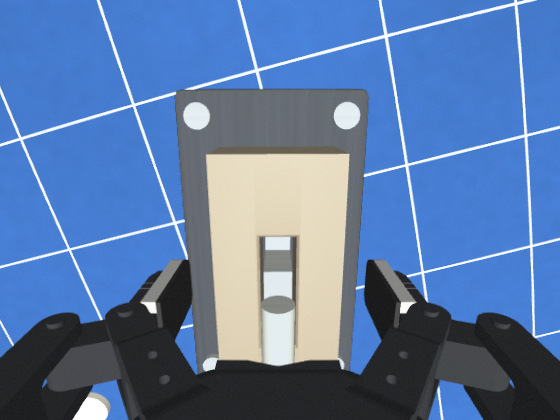

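```bash
python3 -m creep '[[1,0,-0.035,0,0],[1,0,-0.07,0,0],[1,0,-0.1,0,0],[1,0.03,-0.12,-0.005,0],[1,0.07,-0.12,-0.012,2],[1,0.11,-0.12,-0.02,2],[1,0.15,-0.12,-0.03,2],[1,0.19,-0.12,-0.04,2]]'; python3 - <<'E'
from h import *
st();rowto([.4057,-.310,.15],-16.5)
E
```

```text
time: 8.7
ee_pos: [0.45, -0.2015, 0.1533]
orientation: [0.422, -0.566, 0.566, -0.426]
ft_force: [0.6, -0.9, -0.2]
opening: 0.0854
t 8.7 tcp [ 0.45   -0.2015  0.1533] op 0.08535970487363402 F [ 0.6 -0.9 -0.2] J [-0.664  0.357  1.582  0.005  1.2   -0.381]
tool x,y,z in world: [[-0.281, -0.96, -0.004], [0.005, 0.002, -1.0], [0.96, -0.281, 0.004]]
shift [ 0.1166  0.0028 -0.012 ] spin 0.16 cur yaw -16.34 tilt [-0.0037 -1.      0.0038]
```

```bash
python3 -m creep '[[1,0.035,0,-0.004,0],[1,0.07,0,-0.008,0],[1,0.105,0,-0.012,0],[1,0.116,0,-0.012,0],[1,0.116,0,-0.012,0],[1,0.116,0,-0.012,0],[1,0.116,0,-0.012,0],[1,0.116,0,-0.012,0]]'; python3 - <<'E'
from h import *
st();im,c=snap("wrist","w9")
E
```

```text
time: 9.37
ee_pos: [0.4064, -0.3082, 0.1529]
orientation: [0.422, -0.565, 0.566, -0.426]
ft_force: [0.5, -0.2, 0.0]
opening: 0.0857
t 9.37 tcp [ 0.4064 -0.3082  0.1529] op 0.08566277010300788 F [ 0.5 -0.2  0. ] J [-0.884  0.385  1.537  0.006  1.219 -0.603]
tool x,y,z in world: [[-0.28, -0.96, -0.004], [0.005, 0.003, -1.0], [0.96, -0.28, 0.004]]
```

View pics/w9.png

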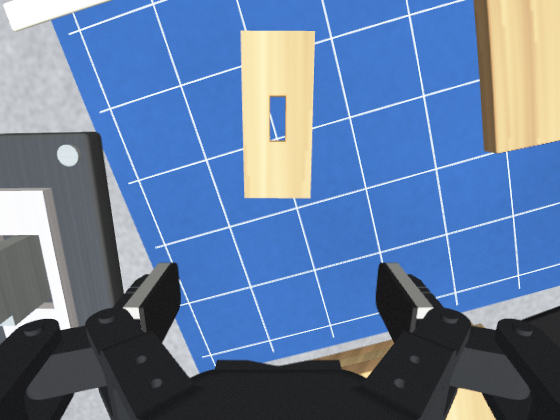

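```bash
python3 - <<'E'
from h import *
im,c=load("w9")
r=rect(im,c,(8,40,120),(35,200,255),(225,20,330,210),.02)
x,y,a=r[0]
rowto([x,y,.0],a-90); rowto([r[1][0],r[1][1],-.002],a-90)
E
```

```text
outer ctr 0.4242 -0.2445 size 129.2 56.0 long axis deg 73.65
slot ctr 0.4244 -0.2448 size 35.1 13.5 long axis deg 73.38
shift [-0.0655  0.1532 -0.0014] spin 0.12 cur yaw -16.23 tilt [-0.0038 -1.      0.0039]
shift [-0.0654  0.1552 -0.0011] spin 0.12 cur yaw -16.23 tilt [-0.0038 -1.      0.0039]
```

```bash
python3 -m creep '[[1,-0.035,0.03,-0.001,0.1],[1,-0.0655,0.06,-0.001,0.1],[1,-0.0655,0.085,-0.001,0.1],[1,-0.0655,0.115,-0.001,0.1],[1,-0.0655,0.14,-0.001,0.1],[1,-0.0655,0.152,-0.001,0.1],[1,-0.0655,0.153,-0.001,0.1],[1,-0.0655,0.153,-0.001,0.1]]'; python3 - <<'E'
from h import *
st();rowto([.4242,-.2446,.0],-16.4)
E
```

```text
time: 10.08
ee_pos: [0.4247, -0.244, 0.0001]
orientation: [-0.422, 0.566, -0.566, 0.426]
ft_force: [0.2, -0.5, 1.1]
opening: 0.0856
t 10.08 tcp [ 4.247e-01 -2.440e-01  1.000e-04] op 0.08558859289257158 F [ 0.2 -0.5  1.1] J [-0.767  0.587  1.762  0.007  0.792 -0.488]
tool x,y,z in world: [[-0.28, -0.96, -0.004], [0.004, 0.003, -1.0], [0.96, -0.28, 0.003]]
shift [ 0.0007  0.0001 -0.0003] spin 0.13 cur yaw -16.27 tilt [-0.0043 -1.      0.003 ]
```

```bash
python3 -m creep '[[0.4,0.0005,0,0,0],[0.4,0.0005,0,0,0],[0.4,0.0005,0,0,0],[0.4,0.0005,0,0,0],[0.4,0.0005,0,0,0],[0.4,0.0005,0,0,0],[0.4,0.0005,0,0,0],[0.4,0.0005,0,0,0]]' 40; python3 - <<'E'
from h import *
o,M=st(); im,c=snap("wrist","w10")
r=rect(im,c,(8,40,120),(35,200,255),(195,130,365,370),.02)
for x,y,_ in r: print((M.T@(np.array([x,y,.02])-o["ee_pos"])).round(4))
rowto([.5373,-.0258,.150],-14.35)
E
```

```text
time: 10.75
ee_pos: [0.425, -0.2448, 0.0013]
orientation: [0.422, -0.565, 0.566, -0.426]
ft_force: [-0.5, 1.3, 5.5]
opening: 0.0551
t 10.75 tcp [ 0.425  -0.2448  0.0013] op 0.05513203101243677 F [-0.5  1.3  5.5] J [-0.767  0.585  1.761  0.008  0.793 -0.489]
tool x,y,z in world: [[-0.28, -0.96, -0.003], [0.006, 0.002, -1.0], [0.96, -0.28, 0.005]]
outer ctr 0.4274 -0.2333 size 102.9 56.4 long axis deg 73.67
slot ctr 0.426 -0.2391 size 25.4 12.9 long axis deg 74.04
[-0.0118 -0.0187 -0.0008]
[-0.0057 -0.0187 -0.0006]
shift [-0.2422 -0.1476  0.0472] spin -1.92 cur yaw -16.27 tilt [-0.0035 -1.      0.005 ]
```

View pics/w10.png

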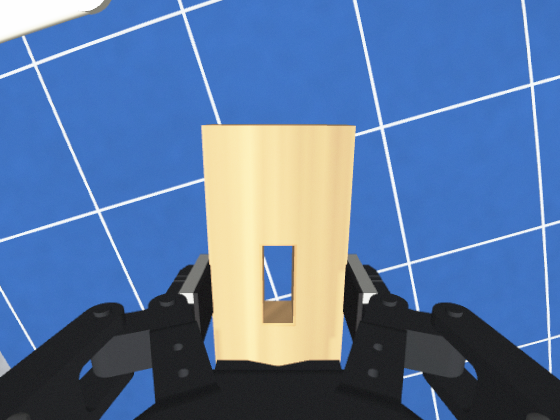

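```bash
python3 - <<'E'
from h import *
o,M=st(); im,c=load("w10")
print(((onz(c,[[278,245.5],[278,323]],.02)-o["ee_pos"])@M).round(4))
E
python3 -m creep '[[0.4,0,-0.04,0,0],[0.4,0,-0.08,0,0],[0.4,-0.02,-0.12,0.004,0],[0.4,-0.055,-0.148,0.012,-1.9],[0.4,-0.095,-0.148,0.02,-1.9],[0.4,-0.135,-0.148,0.027,-1.9],[0.4,-0.175,-0.148,0.034,-1.9],[0.4,-0.21,-0.148,0.042,-1.9]]'; python3 - <<'E'
from h import *
st();rowto([.5373,-.0258,.138],-14.35)
E
```

```text
t 10.8 tcp [ 0.425  -0.2448  0.0013] op 0.05522927196203362 F [0.1 1.  6.1] J [-0.767  0.585  1.761  0.008  0.793 -0.489]
tool x,y,z in world: [[-0.28, -0.96, -0.003], [0.006, 0.002, -1.0], [0.96, -0.28, 0.005]]
[[-0.0182 -0.0186 -0.0007]
 [ 0.0176 -0.0188 -0.0007]]
time: 11.47
ee_pos: [0.5237, -0.0529, 0.1514]
orientation: [0.431, -0.557, 0.56, -0.436]
ft_force: [0.7, -1.2, -0.7]
opening: 0.055
t 11.47 tcp [ 0.5237 -0.0529  0.1514] op 0.05497205999180431 F [ 0.7 -1.2 -0.7] J [-0.328  0.411  1.498  0.004  1.226 -0.078]
tool x,y,z in world: [[-0.248, -0.969, -0.003], [0.007, 0.002, -1.0], [0.969, -0.248, 0.007]]
shift [-0.0296  0.0135  0.0064] spin -0.02 cur yaw -14.37 tilt [-0.0033 -1.      0.0067]
```

```bash
python3 -m creep '[[0.4,-0.02,0.01,0.004,0],[0.4,-0.0296,0.0135,0.0064,0],[0.4,-0.0296,0.0135,0.0064,0],[0.4,-0.0296,0.0135,0.0064,0],[0.4,-0.0296,0.0135,0.0064,0],[0.4,-0.0296,0.0135,0.0064,0],[0.4,-0.0296,0.0135,0.0064,0],[0.4,-0.0296,0.0135,0.0064,0]]'; python3 - <<'E'
from h import *
st();im,c=snap("wrist","w11")
a=cv2.resize(im[140:370,190:370],None,fx=3,fy=2.6,interpolation=2); cv2.imwrite("pics/w11c.png",a)
E
```

```text
time: 12.13
ee_pos: [0.5372, -0.0267, 0.1383]
orientation: [0.431, -0.558, 0.56, -0.436]
ft_force: [-0.4, 0.5, -1.0]
opening: 0.055
t 12.13 tcp [ 0.5372 -0.0267  0.1383] op 0.055016469214711296 F [-0.4  0.5 -1. ] J [-0.272  0.443  1.486  0.004  1.206 -0.021]
tool x,y,z in world: [[-0.249, -0.968, -0.003], [0.008, 0.001, -1.0], [0.968, -0.249, 0.007]]
```

View pics/w11c.png

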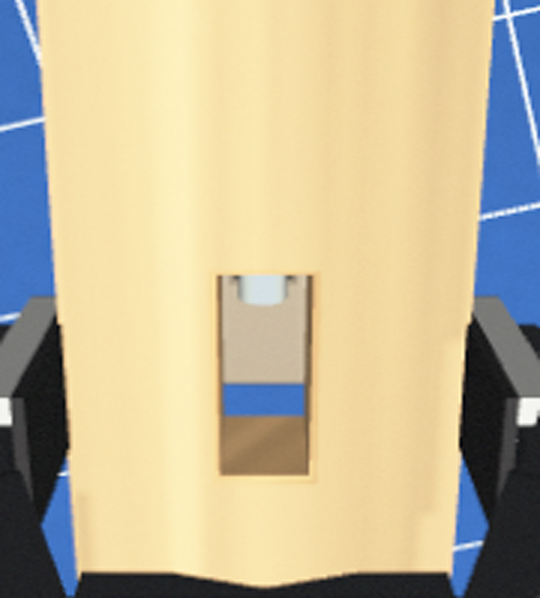

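```bash
cat >> h.py <<'E'
def PT(c,o,M,x,y,z):
    uv=(np.array([[x,y]])+.5)/np.array([3,2.6])-.5+np.array([190,140]); return ((onz(c,uv,z)[0]-o["ee_pos"])@M).round(4)
E
python3 - <<'E'
from h import *
im,c=load("w11");o,M=st()
print("bar",PT(c,o,M,238,290,.091),PT(c,o,M,286,290,.091),"end",PT(c,o,M,262,305,.096))
print("slot bot",PT(c,o,M,221,400,.1373),PT(c,o,M,305,400,.1373),"top",PT(c,o,M,218,300,.157),PT(c,o,M,314,300,.157))
E
```

```text
t 12.18 tcp [ 0.5372 -0.0265  0.1382] op 0.05485682189691444 F [ 0.   0.5 -1.3] J [-0.271  0.444  1.486  0.004  1.206 -0.021]
tool x,y,z in world: [[-0.249, -0.968, -0.003], [0.008, 0.001, -1.0], [0.968, -0.249, 0.007]]
bar [ 0.0125  0.0471 -0.0062] [0.0125 0.0472 0.0037] end [ 0.0141  0.0422 -0.0013]
slot bot [ 0.0149  0.0008 -0.0078] [0.0149 0.0009 0.0058] top [-0.0139 -0.0188 -0.007 ] [-0.0139 -0.0187  0.0059]
```

```bash
python3 -m creep '[[0.4,-0.0005,0.01,-0.0004,0],[0.4,-0.0005,0.022,-0.0004,0],[0.4,-0.0005,0.032,-0.0004,0],[0.4,-0.0005,0.038,-0.0004,0],[0.4,-0.0005,0.043,-0.0004,0],[0.4,-0.0005,0.047,-0.0004,0],[0.4,-0.0005,0.048,-0.0004,0],[0.4,-0.0005,0.048,-0.0004,0]]'; python3 - <<'E'
from h import *
st();im,c=snap("wrist","w12")
a=cv2.resize(im[140:370,190:370],None,fx=3,fy=2.6,interpolation=2); cv2.imwrite("pics/w12c.png",a)
E
```

```text
time: 12.85
ee_pos: [0.5374, -0.0258, 0.0902]
orientation: [0.431, -0.558, 0.56, -0.436]
ft_force: [0.1, -0.4, 0.3]
opening: 0.0549
t 12.85 tcp [ 0.5374 -0.0258  0.0902] op 0.05487575340137211 F [ 0.1 -0.4  0.3] J [-0.27   0.503  1.546  0.004  1.086 -0.02 ]
tool x,y,z in world: [[-0.249, -0.968, -0.003], [0.007, 0.001, -1.0], [0.968, -0.249, 0.007]]
```

View pics/w12c.png

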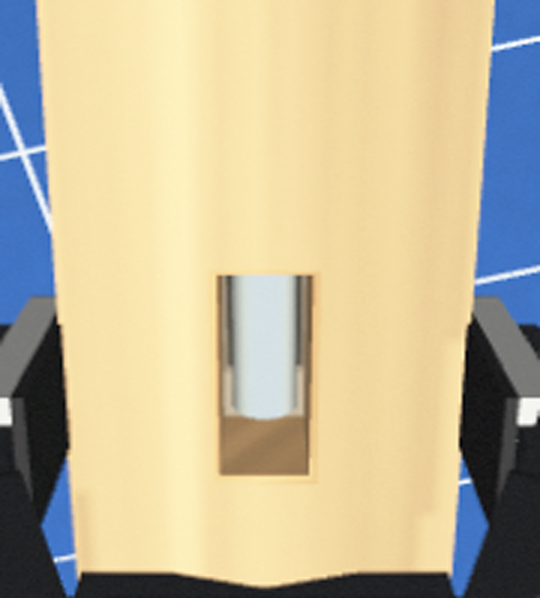

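```bash
python3 - <<'E'
from h import *
im,c=load("w12");o,M=st()
print("end",PT(c,o,M,264,418,.096),PT(c,o,M,264,418,.091),"slotnear bot",PT(c,o,M,264,417,.0892))
E
python3 -m creep '[[0.4,0,0.006,0,0],[0.4,0,0.012,0,0],[0.4,0,0.017,0,0],[0.4,0,0.021,0,0],[0.4,0,0.024,0,0],[0.4,0,0.026,0,0],[0.4,0,0.027,0,0],[0.4,0,0.027,0,0]]'; python3 - <<'E'
from h import *
st();im,c=snap("wrist","w13")
a=cv2.resize(im[140:370,190:370],None,fx=3,fy=2.6,interpolation=2); cv2.imwrite("pics/w13c.png",a)
E
```

```text
t 12.9 tcp [ 0.5375 -0.0259  0.0904] op 0.05535856955797564 F [-1.2  0.2 -0.1] J [-0.27   0.503  1.546  0.004  1.086 -0.02 ]
tool x,y,z in world: [[-0.249, -0.968, -0.003], [0.008, 0.001, -1.0], [0.968, -0.249, 0.007]]
end [ 0.0144 -0.0056 -0.001 ] [ 0.0174 -0.0006 -0.001 ] slotnear bot [ 0.0183  0.0012 -0.001 ]
time: 13.57
ee_pos: [0.5377, -0.0258, 0.0633]
orientation: [0.431, -0.558, 0.56, -0.436]
ft_force: [-0.2, -0.7, -0.2]
opening: 0.0548
t 13.57 tcp [ 0.5377 -0.0258  0.0633] op 0.0547956997189873 F [-0.2 -0.7 -0.2] J [-0.27   0.541  1.574  0.004  1.019 -0.02 ]
tool x,y,z in world: [[-0.249, -0.968, -0.003], [0.008, 0.001, -1.0], [0.968, -0.249, 0.007]]
```

View pics/w13c.png

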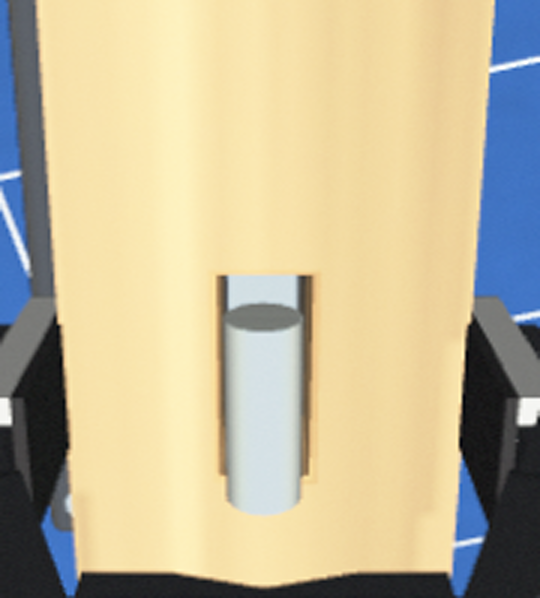

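```bash
python3 -m creep '[[0.4,0,0.001,0,0],[0.4,0,0.002,0,0],[0.4,0,0.0022,0,0],[0.9,0,0.0022,0,0],[0.9,0,0.0022,0,0],[0.9,0,0.0022,0,0],[0.9,0,0.0022,0,0],[0.9,0,0.0022,0,0]]'; python3 - <<'E'
from h import *
st();im,c=snap("wrist","w14"); snap("side","s14"); rowto([.6,.166,.165],12.5)
E
```

```text
time: 14.28
ee_pos: [0.5378, -0.0259, 0.0613]
orientation: [0.431, -0.557, 0.56, -0.436]
ft_force: [0.3, -0.8, -0.7]
opening: 0.077
t 14.28 tcp [ 0.5378 -0.0259  0.0613] op 0.07700676966735048 F [ 0.3 -0.8 -0.7] J [-0.27   0.544  1.576  0.004  1.014 -0.02 ]
tool x,y,z in world: [[-0.249, -0.968, -0.003], [0.008, 0.001, -1.0], [0.968, -0.249, 0.007]]
shift [-0.2016 -0.103   0.0133] spin -26.92 cur yaw -14.42 tilt [-0.0032 -1.      0.0074]
```

View pics/w14.png

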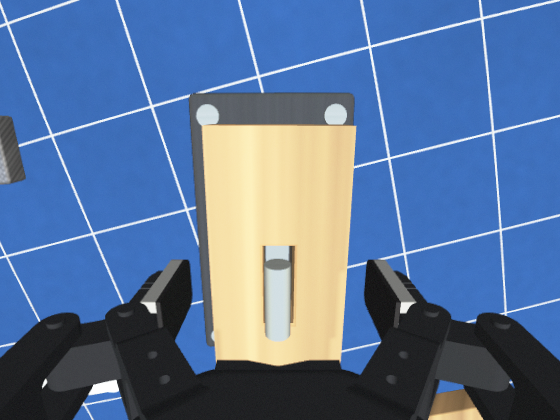

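```bash
python3 -m creep '[[1,0,-0.035,0,0],[1,0,-0.07,0,0],[1,-0.03,-0.09,0.005,-5],[1,-0.07,-0.09,0.012,-12],[1,-0.11,-0.09,0.02,-19],[1,-0.15,-0.09,0.03,-26],[1,-0.18,-0.09,0.035,-26.9],[1,-0.21,-0.09,0.041,-26.9]]'; python3 - <<'E'
from h import *
st();rowto([.629,.168,.15],12.5)
E
```

```text
time: 15.05
ee_pos: [0.6294, 0.1693, 0.1521]
orientation: [-0.55, 0.44, -0.444, 0.554]
ft_force: [-0.7, -0.7, -0.1]
opening: 0.0856
t 15.05 tcp [0.6294 0.1693 0.1521] op 0.08560558614933045 F [-0.7 -0.7 -0.1] J [ 8.100e-02  6.150e-01  1.121e+00  1.000e-03  1.398e+00 -1.390e-01]
tool x,y,z in world: [[0.218, -0.976, 0.0], [0.008, 0.001, -1.0], [0.976, 0.218, 0.008]]
shift [ 0.0012  0.0021 -0.0007] spin 0.1 cur yaw 12.6 tilt [ 4.0e-04 -1.0e+00  7.9e-03]
```

```bash
python3 - <<'E'
from h import *
st();im,c=snap("wrist","w15")
a=cv2.resize(im[40:190,190:370],None,fx=4,fy=4,interpolation=2); cv2.imwrite("pics/w15c.png",a)
E
```

```text
t 15.05 tcp [0.6294 0.1693 0.1521] op 0.08560558614933045 F [-0.7 -0.7 -0.1] J [ 8.100e-02  6.150e-01  1.121e+00  1.000e-03  1.398e+00 -1.390e-01]
tool x,y,z in world: [[0.218, -0.976, 0.0], [0.008, 0.001, -1.0], [0.976, 0.218, 0.008]]
```

View pics/w15c.png

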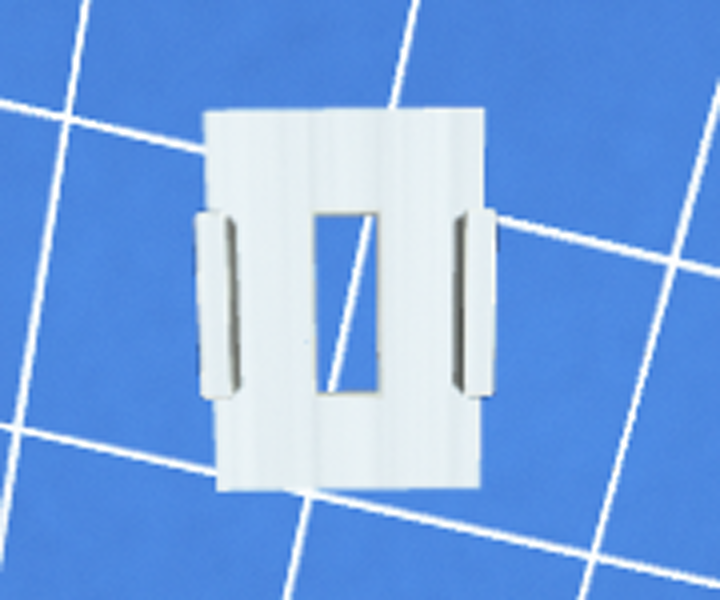

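View pics/w15.png

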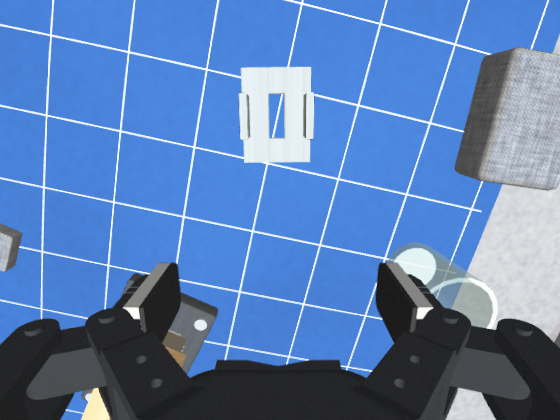

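```bash
python3 - <<'E'
from h import *
im,c=load("w15");o,M=st()
def Q(pts,z):
    uv=(np.array(pts,float)+.5)/4-.5+np.array([190,40]); return onz(c,uv,z)
S=Q([(314,213),(379,213),(379,392),(316,392)],.010); print("slot",S.mean(0),((S-o["ee_pos"])@M)[:,[0,2]].round(4).tolist())
K=Q([(204,111),(485,107),(481,488),(217,491)],.010); print("plate",K.mean(0),((K-o["ee_pos"])@M)[:,[0,2]].round(4).tolist())
d=K[0]+K[1]-K[2]-K[3]; print(np.degrees(np.arctan2(d[1],d[0]))); d=S[0]+S[1]-S[2]-S[3]; print(np.degrees(np.arctan2(d[1],d[0])))
E_=Q([(196,212),(497,210),(493,397),(203,397)],.036); print("ears",E_.mean(0), ((E_-o["ee_pos"])@M)[:,[0,2]].round(4).tolist())
t,ct=load("top0"); print("glass",onz(ct,[[240,99]],0)); x,y,_=S.mean(0)
print("glass in tool frame rel key", (onz(ct,[[240,99]],0)[0]-S.mean(0))@M)
rowto([x,y,.004],12.5)
E
```

```text
t 15.1 tcp [0.6306 0.1735 0.1518] op 0.08566503226518535 F [-4.   1.9 -1.3] J [ 0.087  0.619  1.115  0.003  1.399 -0.135]
tool x,y,z in world: [[0.22, -0.976, -0.001], [0.009, 0.003, -1.0], [0.975, 0.22, 0.01]]
slot [0.61345167 0.23566431 0.01      ] [[-0.0821, -0.0111], [-0.0821, 0.0021], [-0.0463, 0.0022], [-0.0463, -0.011]]
plate [0.61348753 0.23537619 0.01      ] [[-0.1016, -0.0328], [-0.1023, 0.0232], [-0.0261, 0.0241], [-0.0256, -0.0323]]
103.22807894133383
102.85979198628945
ears [0.61345143 0.23548718 0.036     ] [[-0.0808, -0.0321], [-0.0811, 0.0234], [-0.0471, 0.0235], [-0.0472, -0.0318]]
glass [[0.77373922 0.12587607 0.        ]]
glass in tool frame rel key [0.14236237 0.01107569 0.13212055]
shift [-0.0642  0.1478 -0.0045] spin 0.2 cur yaw 12.7 tilt [-0.0013 -1.      0.0095]
```

```bash
python3 -m creep '[[1,-0.03,0.03,-0.003,0],[1,-0.0635,0.06,-0.0045,-0.3],[1,-0.0635,0.075,-0.0045,-0.3],[1,-0.0635,0.085,-0.0045,-0.3],[1,-0.0635,0.115,-0.0045,-0.3],[1,-0.0635,0.135,-0.0045,-0.3],[1,-0.0635,0.145,-0.0045,-0.3],[1,-0.0635,0.146,-0.0045,-0.3]]'; python3 - <<'E'
from h import *
st();rowto([.6138,.2352,.006],13)
E
```

```text
time: 15.77
ee_pos: [0.6132, 0.2339, 0.0042]
orientation: [-0.551, 0.439, -0.442, 0.555]
ft_force: [-0.3, -0.4, 0.4]
opening: 0.0854
t 15.77 tcp [0.6132 0.2339 0.0042] op 0.08542290117152594 F [-0.3 -0.4  0.4] J [ 0.184  0.78   1.26   0.002  1.096 -0.043]
tool x,y,z in world: [[0.224, -0.975, -0.001], [0.006, 0.003, -1.0], [0.975, 0.224, 0.007]]
shift [-0.0011 -0.0018  0.0009] spin -0.05 cur yaw 12.95 tilt [-0.0012 -1.      0.0065]
```

```bash
python3 -m creep '[[1,-0.001,-0.003,0.0006,0],[0.4,-0.001,-0.003,0.0006,0],[0.4,-0.001,-0.003,0.0006,0],[0.4,-0.001,-0.003,0.0006,0],[0.4,-0.001,-0.003,0.0006,0],[0.4,-0.001,-0.003,0.0006,0],[0.4,-0.001,-0.003,0.0006,0],[0.4,-0.001,-0.003,0.0006,0]]' 60; python3 - <<'E'
from h import *
o,M=st(); im,c=snap("wrist","w16")
a=cv2.resize(im[140:370,190:370],None,fx=3,fy=2.6,interpolation=2); cv2.imwrite("pics/w16c.png",a)
E
```

```text
time: 16.43
ee_pos: [0.6145, 0.2351, 0.0091]
orientation: [-0.55, 0.439, -0.442, 0.556]
ft_force: [0.0, -0.6, 6.4]
opening: 0.0547
t 16.43 tcp [0.6145 0.2351 0.0091] op 0.05473152843361542 F [ 0.  -0.6  6.4] J [ 1.850e-01  7.740e-01  1.254e+00  1.000e-03  1.103e+00 -4.100e-02]
tool x,y,z in world: [[0.224, -0.975, -0.001], [0.009, 0.003, -1.0], [0.975, 0.224, 0.01]]
```

View pics/w16c.png

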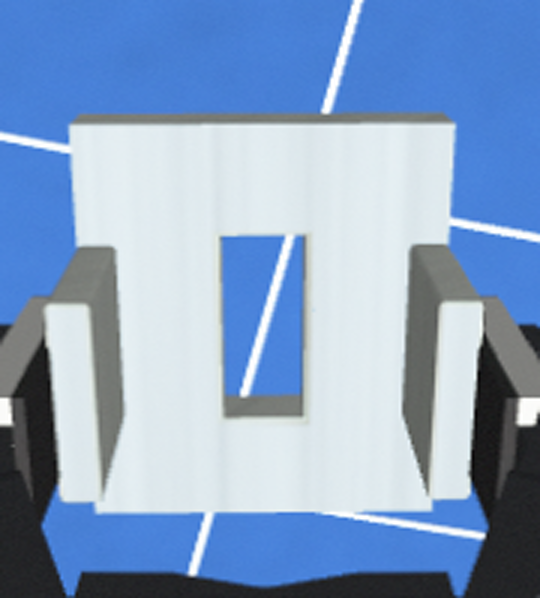

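```bash
python3 - <<'E'
from h import *
im,c=load("w16");o,M=st()
P=np.array([PT(c,o,M,*q,.010) for q in [(220,236),(311,236),(309,418),(224,418)]]); print(P,P.mean(0))
rowto([.5373,-.0258,.155],-14.35)
E
```

```text
t 16.48 tcp [0.6145 0.2351 0.0091] op 0.05464008575727108 F [ 0.1 -1.1  6.8] J [ 1.850e-01  7.740e-01  1.254e+00  1.000e-03  1.103e+00 -4.100e-02]
tool x,y,z in world: [[0.224, -0.975, -0.001], [0.009, 0.003, -1.0], [0.975, 0.224, 0.01]]
[[-0.0188 -0.0009 -0.0077]
 [-0.0187 -0.0008  0.0059]
 [ 0.017  -0.0008  0.0061]
 [ 0.0169 -0.001  -0.0076]] [-0.0009   -0.000875 -0.000825]
shift [ 0.2369 -0.1474 -0.1323] spin 27.3 cur yaw 12.95 tilt [-9.0e-04 -1.0e+00  9.9e-03]
```

```bash
python3 -m creep '[[0.4,0,-0.04,0,0],[0.4,0,-0.08,0,0],[0.4,0.02,-0.12,-0.01,3],[0.4,0.055,-0.146,-0.03,9],[0.4,0.09,-0.146,-0.05,15],[0.4,0.125,-0.146,-0.07,21],[0.4,0.16,-0.146,-0.09,27.3],[0.4,0.19,-0.146,-0.106,27.3]]'; python3 - <<'E'
from h import *
st();rowto([.5376,-.0258,.140],-14.35)
E
```

```text
time: 17.15
ee_pos: [0.5513, 0.024, 0.1547]
orientation: [0.429, -0.558, 0.561, -0.436]
ft_force: [1.9, -0.1, -1.4]
opening: 0.0548
t 17.15 tcp [0.5513 0.024  0.1547] op 0.054758695462527034 F [ 1.9 -0.1 -1.4] J [-0.173  0.446  1.425  0.005  1.26   0.081]
tool x,y,z in world: [[-0.253, -0.967, -0.005], [0.01, 0.003, -1.0], [0.967, -0.253, 0.009]]
shift [ 0.0517  0.0144 -0.0007] spin -0.32 cur yaw -14.67 tilt [-0.0053 -0.9999  0.0093]
```

```bash
python3 -m creep '[[0.4,0.025,0.004,0,-0.3],[0.4,0.045,0.01,-0.0007,-0.3],[0.4,0.0517,0.0144,-0.0007,-0.3],[0.4,0.0517,0.0144,-0.0007,-0.3],[0.4,0.0517,0.0144,-0.0007,-0.3],[0.4,0.0517,0.0144,-0.0007,-0.3],[0.4,0.0517,0.0144,-0.0007,-0.3],[0.4,0.0517,0.0144,-0.0007,-0.3]]'; python3 - <<'E'
from h import *
st();im,c=snap("wrist","w17")
a=cv2.resize(im[140:370,190:370],None,fx=3,fy=2.6,interpolation=2); cv2.imwrite("pics/w17c.png",a)
E
```

```text
time: 17.82
ee_pos: [0.5379, -0.0249, 0.1402]
orientation: [0.43, -0.557, 0.56, -0.438]
ft_force: [-0.1, -0.1, -1.9]
opening: 0.0551
t 17.82 tcp [ 0.5379 -0.0249  0.1402] op 0.05513386592932556 F [-0.1 -0.1 -1.9] J [-0.269  0.441  1.483  0.006  1.208 -0.022]
tool x,y,z in world: [[-0.247, -0.969, -0.005], [0.011, 0.003, -1.0], [0.969, -0.247, 0.01]]
```

View pics/w17c.png

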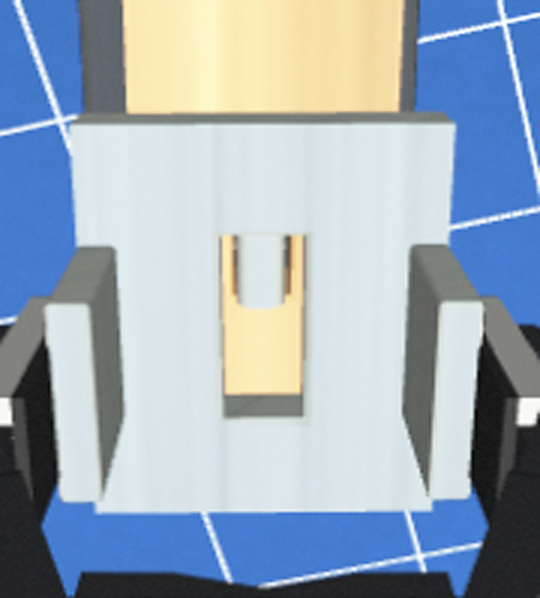

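```bash
python3 - <<'E'
from h import *
im,c=load("w17");o,M=st()
print("bar",PT(c,o,M,238,280,.091),PT(c,o,M,285,280,.091),"end",PT(c,o,M,262,308,.096))
print(im[247,260:300,0])
E
```

```text
t 17.87 tcp [ 0.5379 -0.025   0.1402] op 0.0548872165615288 F [-0.9  0.  -1.7] J [-0.269  0.441  1.483  0.006  1.207 -0.022]
tool x,y,z in world: [[-0.247, -0.969, -0.005], [0.011, 0.003, -1.0], [0.969, -0.247, 0.01]]
bar [ 0.0104  0.0491 -0.0062] [0.0104 0.0492 0.0035] end [ 0.0154  0.0441 -0.0012]
[234 221 212 171 176 181 167 122  96 153 193 217 227 232 235 236 237 236
 236 237 235 231 224 207 153 103  83 148 157 169 159 131 182 199 226 232
 233 233 233 234]
```

```bash
python3 -m creep '[[0.4,0.0012,0.006,-0.0005,0],[0.4,0.0012,0.016,-0.0005,0],[0.4,0.0012,0.024,-0.0005,0],[0.4,0.0012,0.03,-0.0005,0],[0.4,0.0012,0.035,-0.0005,0],[0.4,0.0012,0.039,-0.0005,0],[0.4,0.0012,0.041,-0.0005,0],[0.4,0.0012,0.041,-0.0005,0]]'; python3 - <<'E'
from h import *
o,M=st();im,c=snap("wrist","w18")
a=cv2.resize(im[140:370,190:370],None,fx=3,fy=2.6,interpolation=2); cv2.imwrite("pics/w18c.png",a)
E
```

```text
time: 18.53
ee_pos: [0.5374, -0.0259, 0.0988]
orientation: [0.43, -0.557, 0.56, -0.437]
ft_force: [0.6, -0.0, -1.2]
opening: 0.0551
t 18.53 tcp [ 0.5374 -0.0259  0.0988] op 0.055072709885328364 F [ 0.6 -0.  -1.2] J [-0.271  0.491  1.538  0.006  1.104 -0.024]
tool x,y,z in world: [[-0.247, -0.969, -0.005], [0.01, 0.003, -1.0], [0.969, -0.247, 0.009]]
```

View pics/w18c.png

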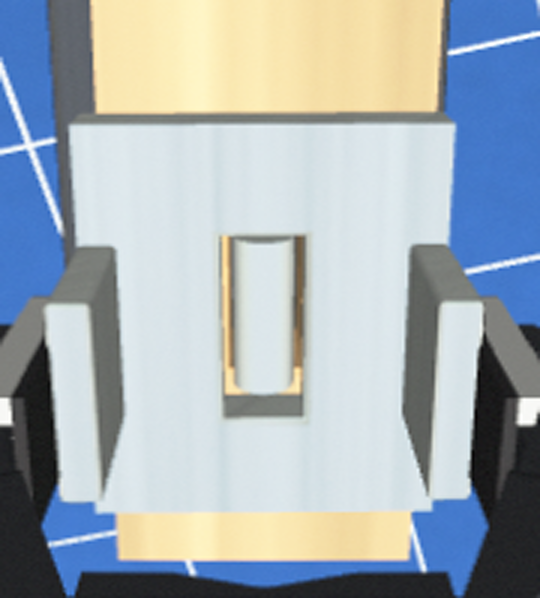

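```bash
python3 -m creep '[[0.4,0,0.002,0,0],[0.4,0,0.004,0,0],[0.4,0,0.006,0,0],[0.4,0,0.008,0,0],[0.4,0,0.009,0,0],[0.4,0,0.01,0,0],[0.4,0,0.01,0,0],[0.4,0,0.01,0,0]]'; python3 - <<'E'
from h import *
o,M=st();im,c=snap("wrist","w19")
a=cv2.resize(im[140:370,190:370],None,fx=3,fy=2.6,interpolation=2); cv2.imwrite("pics/w19c.png",a)
E
```

```text
time: 19.25
ee_pos: [0.5377, -0.0259, 0.0892]
orientation: [0.43, -0.557, 0.56, -0.437]
ft_force: [0.1, 0.0, -0.4]
opening: 0.0546
t 19.25 tcp [ 0.5377 -0.0259  0.0892] op 0.05462568629756169 F [ 0.1  0.  -0.4] J [-0.271  0.504  1.548  0.006  1.08  -0.024]
tool x,y,z in world: [[-0.247, -0.969, -0.005], [0.011, 0.003, -1.0], [0.969, -0.247, 0.01]]
```

View pics/w19c.png

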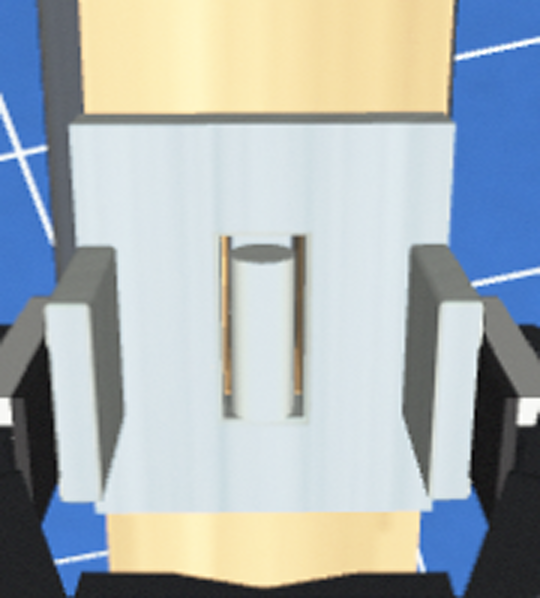

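```bash
python3 -m creep '[[0.4,0,0.001,0,0],[0.4,0,0.002,0,0],[0.4,0,0.003,0,0],[0.4,0,0.004,0,0],[0.4,0,0.005,0,0],[0.4,0,0.006,0,0],[0.4,0,0.006,0,0],[0.4,0,0.006,0,0]]' 80; python3 - <<'E'
from h import *
o,M=st();im,c=snap("wrist","w20")
a=cv2.resize(im[140:370,190:370],None,fx=3,fy=2.6,interpolation=2); cv2.imwrite("pics/w20c.png",a)
E
```

```text
time: 19.97
ee_pos: [0.5377, -0.0259, 0.0842]
orientation: [0.43, -0.557, 0.56, -0.438]
ft_force: [-4.2, 2.3, 11.3]
opening: 0.055
t 19.97 tcp [ 0.5377 -0.0259  0.0842] op 0.054975675178924925 F [-4.2  2.3 11.3] J [-0.271  0.51   1.554  0.006  1.067 -0.024]
tool x,y,z in world: [[-0.247, -0.969, -0.005], [0.011, 0.002, -1.0], [0.969, -0.247, 0.01]]
```

View pics/w20c.png

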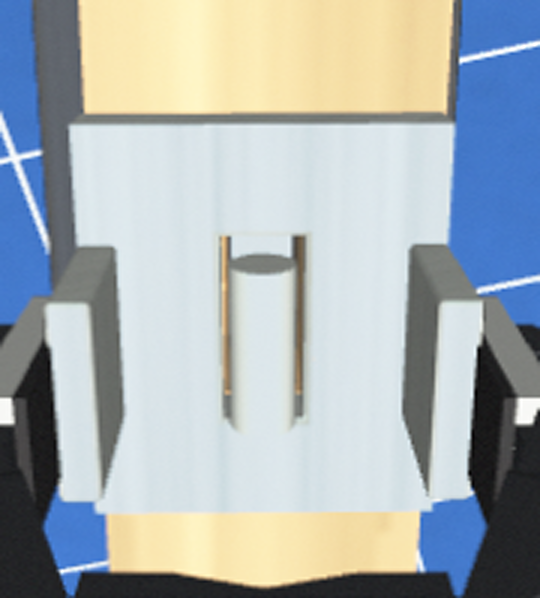

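```bash
python3 -m creep '[[0.4,0,0.0015,0,0],[0.4,0,0.002,0,0],[0.4,0,0.0025,0,0],[0.4,0,0.003,0,0],[0.4,0,0.0033,0,0],[0.4,0,0.0035,0,0],[0.4,0,0.0035,0,0],[0.4,0,0.0035,0,0]]'; python3 - <<'E'
from h import *
o,M=st()
E
```

```text
time: 20.68
ee_pos: [0.5377, -0.0259, 0.0822]
orientation: [0.43, -0.556, 0.56, -0.438]
ft_force: [-5.3, 1.2, 16.6]
opening: 0.0541
t 20.68 tcp [ 0.5377 -0.0259  0.0822] op 0.054097004226366416 F [-5.3  1.2 16.6] J [-0.271  0.513  1.557  0.006  1.06  -0.024]
tool x,y,z in world: [[-0.247, -0.969, -0.005], [0.012, 0.002, -1.0], [0.969, -0.247, 0.011]]
```

```bash
python3 -m creep '[[0.4,0,0.0012,0,4],[0.4,0,0.0012,0,9],[0.4,0,0.0012,0,14],[0.4,0,0.0012,0,19],[0.4,0,0.0012,0,24],[0.4,0,0.0012,0,28],[0.4,0,0.0012,0,30],[0.4,0,0.0012,0,30]]'; python3 - <<'E'
from h import *
o,M=st();rowto(o["ee_pos"],-104.35);im,c=snap("wrist","w21")
a=cv2.resize(im[140:370,190:370],None,fx=3,fy=2.6,interpolation=2); cv2.imwrite("pics/w21c.png",a)
E
```

```text
time: 21.35
ee_pos: [0.5383, -0.0264, 0.0826]
orientation: [0.269, -0.65, 0.654, -0.279]
ft_force: [-3.8, -1.4, 14.1]
opening: 0.0543
t 21.35 tcp [ 0.5383 -0.0264  0.0826] op 0.05431438764214105 F [-3.8 -1.4 14.1] J [-0.271  0.512  1.557  0.005  1.058  0.501]
tool x,y,z in world: [[-0.699, -0.715, -0.01], [0.015, 0.0, -1.0], [0.715, -0.699, 0.01]]
shift [0. 0. 0.] spin 59.97 cur yaw -44.38 tilt [-0.0103 -0.9999  0.0102]
```

View pics/w21c.png

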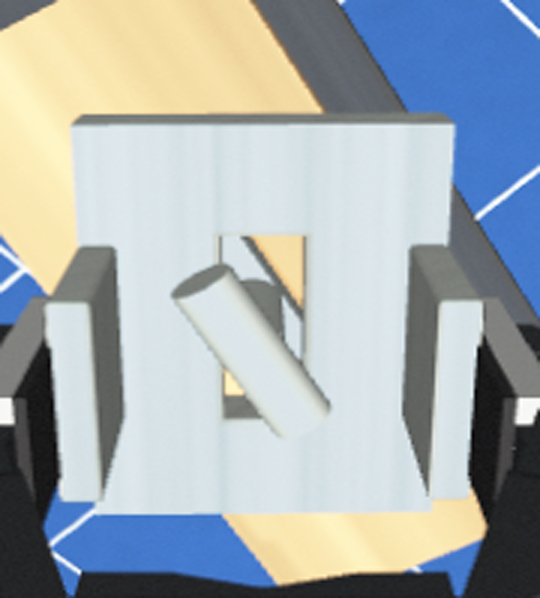

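```bash
python3 -m creep '[[0.4,0,0.0012,0,5],[0.4,0,0.0012,0,10],[0.4,0,0.0012,0,15],[0.4,0,0.0012,0,20],[0.4,0,0.0012,0,25],[0.4,0,0.0012,0,29],[0.4,0,0.0012,0,31],[0.4,0,0.0012,0,31]]'; python3 - <<'E'
from h import *
o,M=st();rowto([.5378,-.0259,o["ee_pos"][2]],-104.35);im,c=snap("wrist","w22")
a=cv2.resize(im[140:370,190:370],None,fx=3,fy=2.6,interpolation=2); cv2.imwrite("pics/w22c.png",a)
E
```

```text
time: 22.07
ee_pos: [0.5387, -0.0262, 0.0828]
orientation: [0.084, -0.701, 0.702, -0.096]
ft_force: [-3.4, 2.4, 13.9]
opening: 0.0545
t 22.07 tcp [ 0.5387 -0.0262  0.0828] op 0.054512878095279764 F [-3.4  2.4 13.9] J [-0.27   0.512  1.557  0.005  1.057  1.043]
tool x,y,z in world: [[-0.967, -0.253, -0.016], [0.016, -0.0, -1.0], [0.253, -0.968, 0.004]]
shift [ 0.0008 -0.     -0.0005] spin 28.98 cur yaw -75.37 tilt [-0.0158 -0.9999  0.0043]
```

View pics/w22c.png

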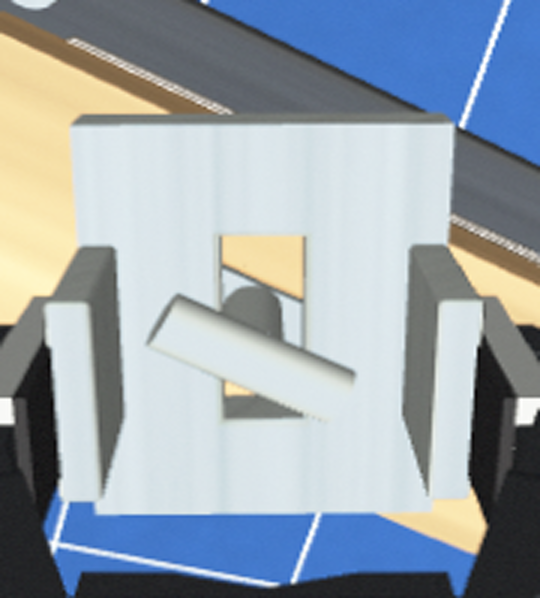

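```bash
python3 -m creep '[[0.4,0,0.0012,-0.0008,0],[0.4,0,0.0012,-0.0016,5],[0.4,0,0.0012,-0.0016,10],[0.4,0,0.0012,-0.0016,15],[0.4,0,0.0012,-0.0016,20],[0.4,0,0.0012,-0.0016,25],[0.4,0,0.0012,-0.0016,29],[0.4,0,0.0012,-0.0016,29]]'; python3 - <<'E'
from h import *
o,M=st();rowto([.5378,-.0259,o["ee_pos"][2]],-104.35);im,c=snap("wrist","w23")
a=cv2.resize(im[140:370,190:370],None,fx=3,fy=2.6,interpolation=2); cv2.imwrite("pics/w23c.png",a)
E
```

```text
time: 22.78
ee_pos: [0.5409, -0.026, 0.0839]
orientation: [-0.098, -0.701, 0.702, 0.081]
ft_force: [2.5, -2.9, 13.9]
opening: 0.0549
t 22.78 tcp [ 0.5409 -0.026   0.0839] op 0.05486008832991198 F [ 2.5 -2.9 13.9] J [-0.268  0.511  1.555  0.003  1.052  1.554]
tool x,y,z in world: [[-0.968, 0.25, -0.024], [0.024, -0.004, -1.0], [-0.25, -0.968, -0.003]]
shift [ 0.003  -0.0001  0.0007] spin -0.13 cur yaw -104.48 tilt [-0.0241 -0.9997 -0.0026]
```

View pics/w23c.png

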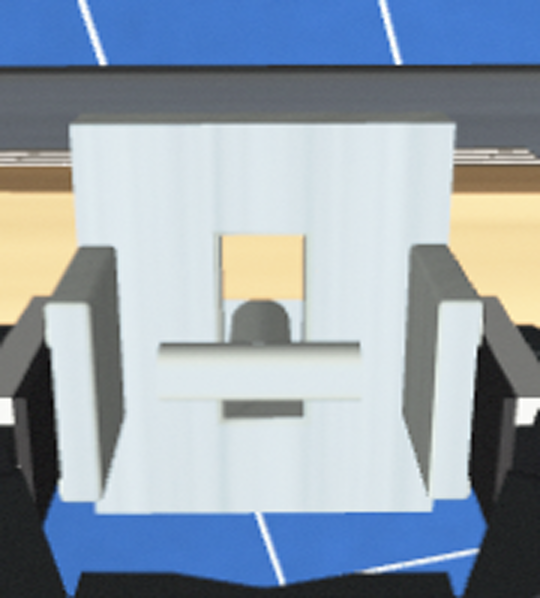

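```bash
python3 -m creep '[[0.4,0,0,0,0],[0.4,0,-0.0005,0,0],[0.4,0,-0.001,0,0],[0.4,0,-0.001,0,0],[0.7,0,-0.001,0,0],[0.9,0,-0.001,0,0],[0.9,0,-0.001,0,0],[0.9,0,-0.001,0,0]]'; python3 - <<'E'
from h import *
o,M=st();im,c=snap("wrist","w24")
a=cv2.resize(im[140:370,190:370],None,fx=3,fy=2.6,interpolation=2); cv2.imwrite("pics/w24c.png",a)
E
```

```text
time: 23.5
ee_pos: [0.5405, -0.0259, 0.0846]
orientation: [-0.096, -0.702, 0.702, 0.08]
ft_force: [0.5, -0.3, 0.8]
opening: 0.0772
t 23.5 tcp [ 0.5405 -0.0259  0.0846] op 0.07717754084822473 F [ 0.5 -0.3  0.8] J [-0.268  0.51   1.555  0.004  1.054  1.551]
tool x,y,z in world: [[-0.969, 0.248, -0.023], [0.023, -0.003, -1.0], [-0.248, -0.969, -0.003]]
```

View pics/w24.png

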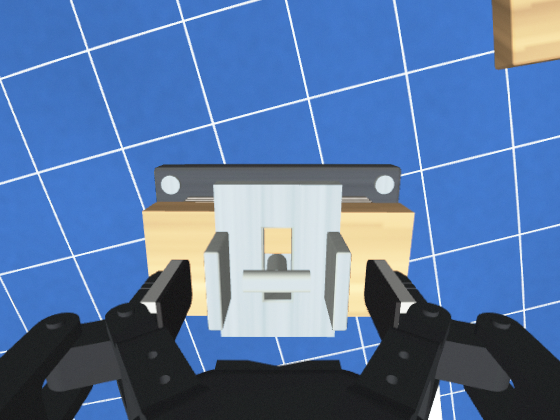

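```bash
python3 -m creep '[[0.95,0,-0.005,0,0],[0.95,0.0003,-0.015,0,0],[0.95,0.0006,-0.03,0,0],[0.95,0.001,-0.06,0,0],[0.95,0.06,-0.09,0,0],[0.95,0.06,-0.1,0,0],[0.95,0.06,-0.1,0,0],[0.95,0.06,-0.1,0,0]]'; python3 - <<'E'
from h import *
o,M=st();im,c=snap("wrist","w25");im,c=snap("side","s25");im=im[150:290,160:340];cv2.imwrite("pics/s25c.png",cv2.resize(im,None,fx=4,fy=4,interpolation=2))
E
```

```text
time: 24.22
ee_pos: [0.4801, -0.0106, 0.1851]
orientation: [-0.098, -0.701, 0.702, 0.079]
ft_force: [-0.0, 0.3, -0.3]
opening: 0.0808
t 24.22 tcp [ 0.4801 -0.0106  0.1851] op 0.08082761609601143 F [-0.   0.3 -0.3] J [-0.271  0.291  1.58   0.003  1.244  1.549]
tool x,y,z in world: [[-0.969, 0.247, -0.027], [0.027, -0.004, -1.0], [-0.247, -0.969, -0.003]]
```

View pics/w25.png

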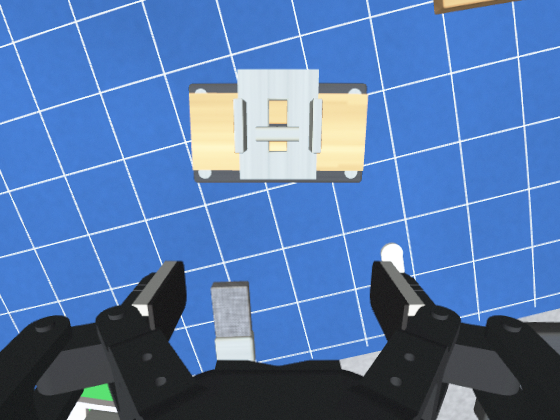

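View pics/s25c.png

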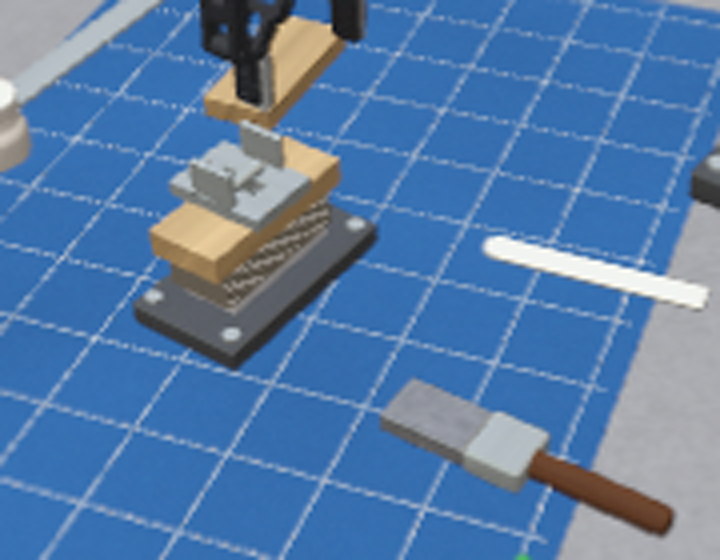

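```bash
python3 - <<'E'
from h import *
im,c=load("w25")
K=onz(c,[[237,69],[319,69],[317,181],[240,179]],.086); print("key",K.mean(0).round(4),np.linalg.norm(K-np.roll(K,1,0),axis=1).round(3)); d=K[0]+K[1]-K[2]-K[3]; print("key y",np.degrees(np.arctan2(d[1],d[0])).round(1),"press y 75.65")
E=onz(c,[[235,98],[322,98],[321,153],[237,152]],.112); print("ears",E.mean(0).round(4))
P=onz(c,[[191,93],[367,94],[363,171],[194,170]],.076); print("platen",P.mean(0).round(4),np.linalg.norm(P-np.roll(P,1,0),axis=1).round(3))
ax=np.array([.5343,-.0244]); print([np.linalg.norm(q.mean(0)[:2]-ax).round(4) for q in (K,P)])
readout.get_obs()["time"]
E
```

```text
key [ 0.5411 -0.0271  0.086 ] [0.076 0.056 0.078 0.057]
key y -14.0 press y 75.65
ears [ 0.5417 -0.0276  0.112 ]
platen [ 0.5365 -0.0263  0.076 ] [0.056 0.128 0.056 0.129]
[np.float64(0.0074), np.float64(0.0029)]
```

All checks hold: the key is 7 mm off the axis and 90° out of line, and the pressing board is 3 mm off. Handing in.

```bash
python3 - <<'E'
from rig import finish_job
print(finish_job())
E
```

```text
the job is handed in; nothing more can be done
None
```

The press is loaded and locked. The block, the slotted pressing board and the key went over the post of the smaller dark press. I pushed the key down to about 17 N, against the 70 N limit, gave it a quarter turn and let go. I handed the job in at about 24 s of the 72 s allowed; `finish_job` gave no verdict.

**Last checks (final wrist and side pictures):**
- **Key:** it lies about 7 mm from the press axis, 90° out of line with the cross-bar and caught under it.
- **Pressing board:** it lies about 3 mm from the axis.
- **Gripper:** it is clear of everything, and the wrist force is about 0 N.
- **Other things:** those in view looked unmoved and the arm touched none of them. I did not measure their positions at the end.

**Not measured, or off nominal:**
- **Block:** I did not measure its position once seated. It looked seated in the pictures, and the tool stood about 3 mm from the axis at release.
- **Bed depth:** I did not measure it directly. I infer it from the key having passed under the cross-bar with a full quarter turn.
- **During the turn:** the key's slot came up against the post's neck at about 60°, with a side force of about 4 N. I moved the tool 1.6 mm sideways and the turn finished freely.
- **Tilt:** the tool leaned about 1.4° by the end of the turn, within the 7° allowed. I did not measure the key's own tilt after release.

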